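# Hold the loupe in focus over a varnished card under the keyed lamp

### The arm

A 7-joint arm with a two-finger parallel gripper is mounted at the origin on the work surface. World frame = base frame: x ahead of the robot, y to its left, z up, the work surface at z = 0. Lengths are in mm, angles in rad, forces in N, time in s.
With the tool pointing down it reaches from about 400 to 875 mm from the base axis. Payload 4.4 kg.
Tool frame: the origin (TCP) lies at the very end of the fingers, on their centre line; the grasp point (between the pads) lies 19 mm behind it; z points along the fingers, y is the line along which they close (so a half turn about z gives the same grasp; the last joint's range is limited). The gripper opens to 85 mm and grips with 20 to 120 N. Pads are 22 mm wide; open, the fingers measure 114 mm over their backs; the gripper's body (76 mm by 85 mm) begins 54 mm behind the grasp point. The pads swing forward as they close: fully open they stand 13 mm farther back than shut.
Start: joints at [1.157, 0.628, 0.038, 1.517, -0.027, 0.996, -0.02], TCP at [221.568, -611.086, 231.313] pointing down, gripper open.
Joint ranges: [-3.06, 3.06], [-0.37, 2.12], [-1.25, 1.32], [0.18, 2.47], [-1.1, 4.24], [0.23, 1.98], [-2.94, 2.94]. Speed limits (rad/s): [2.57, 2.57, 3.14, 3.14, 3.14, 3.14, 3.14].

### API

Orientations are given as [roll, pitch, yaw] about the fixed x, y, z axes, in that order (R = Rz(yaw) Ry(pitch) Rx(roll)).
In Python, from cell import ctrl gives the robot as it stands.
- The arm moves only by the tool jog_arm, never from a script. Its argument "plan" is a list of rows, each an object of numbers: "tx", "ty", "tz": the shift along the tool's x, y, z as a fraction of full scale; "wx", "wy", "wz": the turn, a rotation vector about the tool's x, y, z as a fraction of full scale; "claw": the closure, from 0 (fully open) to 1 (shut). In form: [{"tx": .., "ty": .., "tz": .., "wx": .., "wy": .., "wz": .., "claw": ..}, ...]. A call has 1 to 12 rows; each row is the pose to reach, as a shift and turn from the pose commanded when the call began, along the tool's axes at that moment; what a row does not reach only later rows make up. Full scale, the value 1, is 300 mm for a shift and 90 degrees for a turn. A row lasts 1/10 s, in which the tool goes at most 50 mm and 8.59 degrees, less where a joint would pass 70% of its speed; a pose out of reach is approached as far as the arm can. A call with a number of a shift or a turn outside -1 to 1 is refused whole. A call with a gripper value outside its range is refused whole. The fingers move at their own pace and stop on an object; the grip force is fixed at half the most. Time passes only in rows, so rows that repeat a pose let the fingers close. It gives the time, the measured TCP pose, the force, the opening and the grip force at its end, in the units of the state.
- ctrl.read_state(): the state, without advancing time (a new reading comes with each control period).
- ctrl.get_image(name): name is "side" or "top"; returns a dict with "img" (384x512x3 uint8, red, green, blue), "depth" (384x512 float32, mm along the optical axis (not along the pixel's ray), 0 where there is no reading), "fx", "fy", "cx", "cy" (pixels), "position" and "orientation" of the camera in the world. Camera axes: x right, y down, z forward; pixel columns grow to the right and rows downward; lengths in mm; the calibration is good to about 2 mm. A picture is of the moment at which its call begins.
- ctrl.finish_job(): hands the job in; it is judged then, once.
Trained networks look in a picture, given as the dict that the camera call returned (one of the last four; its "shot" number tells which), for a name from the list of things; names that differ only in an ending like _2 or _b are one class to them, and where a whole thing is asked for, a point or a joint stands for the part that bears it (a point fixed in the world has none). Each returns a list of dicts, best first, with "score" (0 to 1); they miss things now and then, are a little off and sometimes report something else, mostly with a low value. They report only what shows in the picture. A call takes as long as a camera call.
- ctrl.trace(picture, thing): "pixels" (384x512 bool, what is visible of it) and "extent" ([centre column, centre row, width, height] in pixels, round what is visible of it).
The state is a dict: "clock": time; "qpos": joint angles; "qd": joint speeds; "tau": joint torques, N m; "eef_pos": TCP position; "tool_rot": TCP orientation; "force": force on the tool from outside, world axes, zero at the start; "torque": the same for the moment, N m; "width": finger opening in mm; "gripper_force": force on a finger pad.
Only numpy, scipy, OpenCV 4.12 (cv2) and the standard library are available. Lean on these libraries where they do the work, as an engineer would, in place of code of your own. Each camera call takes 0.05 s, during which the arm holds its last target. There are 200 camera calls.

### The job

Check the varnish on the top card of the deck in the inspection stand: put the key with the square head, from the key block, fully into the key switch of the stand's lamp, turn it clockwise as far as it goes and leave it in. Then pick up the loupe and hold it level and still over the middle of that card, with the middle of its rim at the height of the pointer on the lamp post, without the loupe touching the deck or the stand and without shifting the deck or the pointer. Finish while still holding the loupe there, and leave the other things where they lie.

Things in the scene. Friction and masses are not known exactly. Their poses are not given: they have to be found in the camera images.
- key_head (a point): Centre of the switch key's head. The key stands upright, blade down, in the key block. Black square head: 9 mm thick (own x), 30 wide (y), 28 high (z). Under this point: neck from 14, steel shoulder 11 x 18 mm from 19 to 24, then a flat blade 4.5 (x) by 12 mm (y) down to its tip at 49 mm (last 4 mm tapered). Same after a half turn about z. Loose, 30 g.
- keyblock: Fixed wooden key block 46 (x) x 150 (y) x 34 mm (z), origin under its middle. Three slots 27 mm deep at y = -50, 0 and 50 mm; a key in a slot has its shoulder on the block, so it must be lifted 26 mm to come out.
- key2_head (a point): Bystander: head of another machine's key, in another slot of the same block; same blade, but a round black head 26 mm across and 9 mm thick. Leave it.
- switch_slot (a point): Middle of the mouth of the key slot in the round steel cylinder on the key switch (grey box 58 mm square on the stand's right end). Turns with the cylinder. z up; slot 13.5 mm long (its y), 6 wide (x), 27 deep; mouth 55 mm above the table. Key fully in: shoulder on the cylinder, head centre 24 mm above this point, key x and y along this x and y (either way round).
- switch (a joint): Angle of the key switch in rad: about 0 is off, it grows clockwise seen from above up to the stop at 1.15 (on). Stays where it is left; it takes about 0.06 N m to turn. The blade has about 0.1 rad of play in the slot.
- deck_top (a point): Middle of the top face of the deck to be checked, a loose pile of printed cards 63 mm (x) by 88 mm (y), 28 mm high, lying in the corner stops of the stand; the face is 40 mm above the table.
- pointer_tip (a point): Tip of the flat steel pointer, 4 mm thick, on a clamp on the graduated left-hand lamp post (far left corner of the stand), sticking out towards the deck, 72 mm horizontally from the nest's middle. Its height, different each time (100 to 150 mm above the table), is the height for the loupe. The clamp slides if pushed up or down with 3 N. z up.
- stand: Fixed inspection stand: grey base plate 210 (x) x 330 (y) x 12 mm; origin under its middle, z up. In its frame (mm): nest centre (0, 45), key switch (-30, -115), lamp posts 12 mm thick at (90, 145) and (90, -55); the posts rise to 181 mm above the table; between them is the lamp bar, along y, x 65 to 115, 35 to 90 mm above the table.
- loupe: The loupe, loose, about 160 g, lying flat. Own frame: x from the handle to the lens, z up when it lies flat and when it is held level; origin on the underside below its centre of mass, at loupe_grip.
- loupe_grip (a point): Point to grasp on the loupe's handle, above its centre of mass and half-way up: straight black handle with flat sides, 26 mm wide (y), 28 mm high (z), running from 80 mm behind this point to 30 mm ahead of it (x); its underside is 14 mm below this point.
- lens (a point): Centre of the loupe's lens, half-way up its round black rim, which is 78 mm across and 20 mm deep. In the loupe's own frame 75 mm ahead (x) of loupe_grip and 4 mm below it.
- deck_a_top (a point): Bystander: middle of the top of a loose pile of cards 63 x 88 mm, 35 mm high.
- deck_b_top (a point): Bystander: the same, 24 mm high.
- deck_c_top (a point): Bystander: the same, 40 mm high.
- deck_d_top (a point): Bystander: the same, 30 mm high.
- pen_mid (a point): Bystander: middle of a black marker pen, 137 mm long, 18 mm thick.
- folder_mid (a point): Bystander: middle of a white plastic bone folder, 145 x 22 x 5 mm.

How it is judged:
By the outcome, as a careful person would: the job done as asked, in the order asked, and still so for the second after the job is handed in, while the arm keeps its last pose, push and grip.
It also fails if it takes over 69 s, if anything falls off the work surface, if the arm or the gripper's body presses on something with over 40 N, if the wrist force passes 120 N, or if a joint passes its speed limit or range.

## Working session

There is one attempt and no reset: what is moved stays moved. The work goes in short steps, Python scripts to look and compute and a tool call to move; the robot and the scene stay as the last step left them, time stands still between calls to the robot, and variables do not carry over. Pictures are saved under pics/ and viewed, at most 10 in all, crops included, and the job is handed in when it is done.

Besides the shell and the picture viewer there is one more tool, called by a JSON object that holds its "op" and its "data". jog_arm: Moves the arm, as the interface text tells. Shift numbers are shares of 300 mm and turn numbers shares of 90 degrees, none past 1 either way. Its arguments: {"type":"object","properties":{"plan":{"type":"array"}},"required":["plan"]}

```bash
mkdir -p pics; ls
cat > h.py <<'E'
import numpy as np, cv2
from scipy.spatial.transform import Rotation as R
from cell import ctrl
def rot(o):
    o=np.array(o,float)
    if o.shape==(3,3): return o
    return R.from_euler('xyz',o).as_matrix() if o.size==3 else R.from_quat(o).as_matrix()
def cloud(p):
    v,u=np.mgrid[0:384,0:512]; d=p['depth']
    c=np.stack([(u-p['cx'])/p['fx']*d,(v-p['cy'])/p['fy']*d,d],-1)
    return c@rot(p['orientation']).T+np.array(p['position'])
def save(p,n,box=None,s=1):
    im=p['img'][:,:,::-1]
    if box: im=im[box[1]:box[3],box[0]:box[2]]
    cv2.imwrite(n,cv2.resize(im,None,fx=s,fy=s,interpolation=cv2.INTER_CUBIC))
E
python3 - <<'E'
from h import *
s=ctrl.read_state(); print(s)
for n in ('top','side'):
    p=ctrl.get_image(n); save(p,f'pics/{n}0.png',s=1.5); print(n,p['position'],p['orientation'],p['fx'],p['cx'],p['cy'],p['shot'])
    W=cloud(p)
    for t in ('key_head','keyblock','switch_slot','deck_top','pointer_tip','stand','loupe','lens','key2_head'):
        for r in ctrl.trace(p,t)[:3]:
            m=r['pixels']&(p['depth']>0); q=W[m]
            print(t,round(r['score'],2),np.round(r['extent']),m.sum(),np.round(np.median(q,0)) if len(q) else '',np.round(q.max(0)) if len(q) else '')
E
```

```text
pics
{'clock': 0.0, 'qpos': array([ 1.1571981 ,  0.62933354,  0.03843586,  1.51833378, -0.0270172 ,
        0.99628759, -0.02002341]), 'qd': array([-0.0006316 ,  0.00040144,  0.00017605,  0.00019035, -0.00088668,
       -0.00061267,  0.00045934]), 'tau': array([-1.29533702e-03, -5.63394964e+01,  1.22637894e+00, -1.93446386e+01,
        1.10674641e-02,  1.03942497e-02,  1.03308406e-05]), 'eef_pos': array([ 221.36997802, -610.50297282,  230.40806331]), 'tool_rot': array([-3.13974798e+00,  4.96862966e-06,  3.47771163e-01]), 'force': array([-0.8705069 ,  0.19458519, -0.08977037]), 'torque': array([ 0.03474627, -0.00690878,  0.02852023]), 'gripper_force': 0.0, 'width': 84.6619995175497}
top [ 447.54859406   18.67439608 1192.74711218] [-3.06956634e+00  2.84489002e-03 -1.57878678e+00] 358.8266809785956 256.99383639924974 189.5902001321786 1
keyblock 0.93 [155. 200.  49.  22.] 711 [504. 348.  32.] [532. 430.  73.]
deck_top 0.82 [256. 153.  27.  25.] 588 [658.  20.  38.] [704.  70.  45.]
pointer_tip 0.55 [156. 200.  49.  20.] 571 [506. 336.  32.] [530. 427.  67.]
stand 0.82 [270. 147. 111.  9
[... 1036 characters left out ...]
702.  70.  44.]
pointer_tip 0.22 [332. 148.  49.  12.] 289 [ 334. -310.   12.] [ 406. -299.   22.]
pointer_tip 0.22 [293. 351.  74.  25.] 686 [319. 317.   4.] [387. 330.   8.]
stand 0.76 [197. 187. 136. 131.] 7628 [665.  -1.  12.] [920. 162. 182.]
stand 0.72 [281. 134.  58.  14.] 631 [ 533. -330.   15.] [ 598. -281.   31.]
loupe 0.96 [282. 133.  60.  17.] 691 [ 527. -330.   15.] [ 598. -278.   31.]
loupe 0.74 [114. 309.  44.  50.] 1600 [697. 357.  34.] [764. 401.  39.]
lens 0.97 [278. 135.  57.  17.] 678 [ 524. -330.   14.] [ 598. -278.   31.]
key2_head 0.43 [189. 355.  11.  12.] 105 [499. 403.  63.] [505. 414.  70.]
key2_head 0.19 [116. 308.  45.  48.] 1551 [697. 357.  34.] [744. 401.  39.]
```

Run:
```python
from h import *
p=ctrl.get_image('side'); q=ctrl.get_image('top')
def crop(p,b,w,h): return cv2.resize(p['img'][b[1]:b[3],b[0]:b[2],::-1],(w,h),interpolation=cv2.INTER_CUBIC)
np.savez('a.npz',W=cloud(p),V=cloud(q),ip=p['img'],iq=q['img'])
cv2.imwrite('pics/c1.png',np.vstack([np.hstack([crop(p,(160,290,240,384),400,300)[:, :],crop(q,(125,180,185,225),400,300)]),np.hstack([crop(p,(130,120,270,225),400,300),crop(q,(210,95,330,185),400,300)])]))
```

```text
(no output)
```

View pics/top0.png

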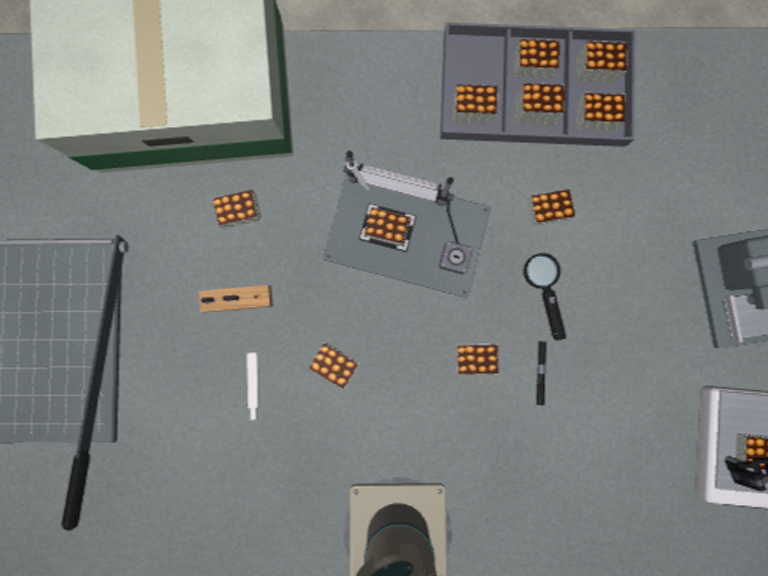

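View pics/c1.png

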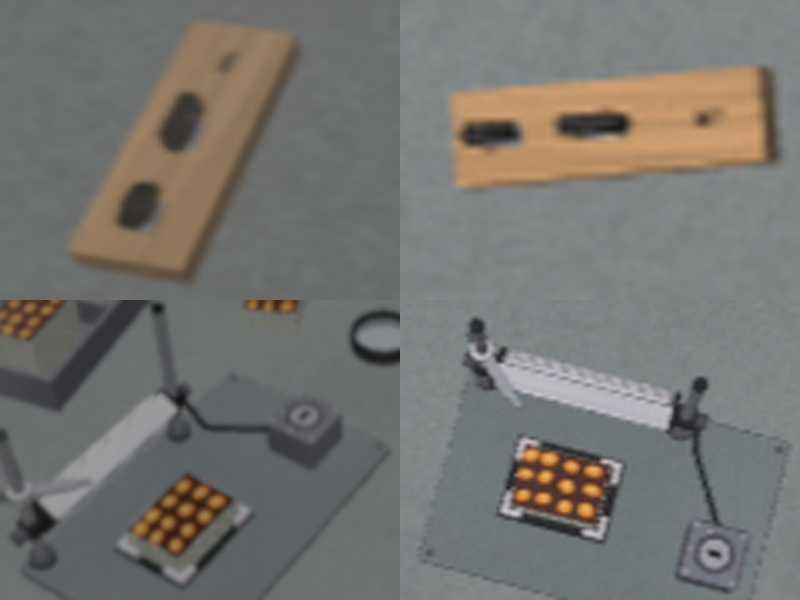

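Run:
```python
from h import *
a=np.load('a.npz')
def rect(P): 
    (c,s,an)=cv2.minAreaRect(P[:,:2].astype(np.float32)); return np.round(c,1),np.round(s,1),round(an,1)
def box(W,lo,hi): return np.all((W>lo)&(W<hi),-1)
for n,I in(('W','ip'),('V','iq')):
    W=a[n]; im=a[I].astype(int); print(n)
    wood=(im[...,0]-im[...,2]>45)
    m=wood&box(W,[440,260,25],[570,450,45]); print('block',rect(W[m]),np.median(W[m],0))
    m=box(W,[450,260,52],[560,450,90]); q=W[m]
    for lo,hi in((260,345),(340,376),(380,450)):
        k=q[(q[:,1]>lo)&(q[:,1]<hi)]
        if len(k)>2: print('key',len(k),k.mean(0).round(1),k.min(0).round(),k.max(0).round())
    m=box(W,[520,-200,48],[660,-60,64]); print('switch',m.sum(),rect(W[m]),W[m].mean(0).round(1))
    m=box(W,[560,-50,33],[740,90,48]); print('deck',m.sum(),rect(W[m]),W[m].mean(0).round(1))
    m=box(W,[500,-220,7],[860,200,17]); print('plate',m.sum(),rect(W[m]))
    m=box(W,[600,40,95],[800,200,160]); q=W[m]; print('pointer',m.sum()); 
    print(np.round(q[np.argsort(q[:,0])][:40:2],0).tolist())
    m=box(W,[300,-420,8],[640,-260,60])&(im.sum(-1)<180); q=W[m]; print('loupe',m.sum(),rect(q))
    l=q[q[:,0]>470];h=q[q[:,0]<460]
    print('ring',cv2.minEnclosingCircle(l[:,:2].astype(np.float32)),l.mean(0).round(1),'handle',rect(h),h.mean(0).round(1),np.percentile(h[:,2],[50,90]))
    k=box(W,[560,-160,50],[620,-90,62]); vv,uu=np.nonzero(k); print(uu.min(),uu.max(),vv.min(),vv.max())
```

```text
W
block (array([505.8, 351.3]), array([ 44.9, 147.9]), 4.5) [502.47668959 362.44539553  33.30975578]
key 26 [505.1 340.8  66.9] [502. 337.  53.] [511. 345.  74.]
key 92 [504.2 354.1  67. ] [500. 341.  52.] [511. 366.  74.]
key 88 [500.7 402.   64.3] [497. 388.  52.] [507. 413.  71.]
switch 293 (array([ 588.8, -127.3]), array([60.6, 57.8]), 74.9) [ 587.9 -124.5   53.1]
deck 638 (array([660.3,  20.3]), array([90. , 65.7]), 75.5) [659.3  22.4  39.4]
plate 5264 (array([719.5, -44.1]), array([330.7, 359.4]), 74.6)
pointer 226
[[721.0, 60.0, 105.0], [724.0, 59.0, 103.0], [726.0, 65.0, 109.0], [727.0, 59.0, 106.0], [728.0, 61.0, 108.0], [729.0, 65.0, 108.0], [730.0, 62.0, 108.0], [732.0, 71.0, 106.0], [732.0, 65.0, 104.0], [733.0, 71.0, 109.0], [734.0, 65.0, 107.0], [736.0, 67.0, 108.0], [736.0, 71.0, 109.0], [737.0, 64.0, 108.0], [738.0, 74.0, 104.0], [739.0, 72.0, 108.0], [740.0, 64.0, 107.0], [741.0, 74.0, 106.0], [742.0, 66.0, 108.0], [743.0, 75.0, 106.0]]
loupe 517 (array([ 449.3, -323.3]), array([297.7,  79.3]), 1.3)
ring ((532.9635009765625, -325.2908020019531), 65.85749816894531) [ 
[... 692 characters left out ...]
4.0], [725.0, 56.0, 107.0], [726.0, 63.0, 104.0], [728.0, 66.0, 107.0], [731.0, 65.0, 110.0], [732.0, 63.0, 105.0], [734.0, 66.0, 108.0], [736.0, 72.0, 103.0], [738.0, 75.0, 108.0], [738.0, 69.0, 105.0], [741.0, 75.0, 109.0], [741.0, 72.0, 107.0], [744.0, 75.0, 107.0], [745.0, 72.0, 105.0], [746.0, 66.0, 101.0], [747.0, 72.0, 107.0], [748.0, 69.0, 105.0], [750.0, 75.0, 109.0], [751.0, 72.0, 105.0], [753.0, 78.0, 109.0]]
loupe 469 (array([ 450.5, -329.6]), array([295.4,  75. ]), 4.9)
ring ((534.7216796875, -332.8910827636719), 65.25769805908203) [ 524.  -327.6   20.5] handle (array([ 380.9, -327.5]), array([ 44.9, 166.1]), 70.6) [ 396.8 -331.3   19.1] [18.19980353 26.79316163]
293 313 162 179
```

```bash
cat > mv.py <<'E'
import json,sys
from h import *
def Rt(y): return R.from_euler('xyz',[np.pi,0,np.radians(y)])
def plan(x,y,z,yaw,keep=True):
    c=json.load(open('cmd.json')); Rc=Rt(c[3]); p=np.array([x,y,z])-c[:3]
    d=np.round(Rc.inv().apply(p)/300,4); w=np.round((Rc.inv()*Rt(yaw)).as_rotvec()/(np.pi/2),4)
    n=max(np.linalg.norm(p)/50,np.degrees(np.linalg.norm(w)*np.pi/2)/8.59)
    print([x,y,z,yaw],'tx ty tz',*d,'wz',w[2],'rows',round(n,1))
    if keep: json.dump([x,y,z,yaw],open('cmd.json','w'))
def st():
    s=ctrl.read_state(); e=s['tool_rot']; print(round(s['clock'],2),s['eef_pos'].round(1),np.degrees(e).round(2),s['force'].round(1),s['torque'].round(2),round(s['width'],1),round(float(s['gripper_force']),1))
E
python3 - <<'E'
from mv import *
json.dump([221.568,-611.086,231.313,np.degrees(.34777)],open('cmd.json','w'))
plan(391,-261,230,60); plan(505,0,230,85);plan(507,270,230,94.5);plan(505.2,350.7,110,94.5);
E
```

```text
[391, -261, 230, 60] tx ty tz 0.9287 -0.9046 0.0044 wz -0.4453 rows 7.8
[505, 0, 230, 85] tx ty tz 0.9434 -0.1059 -0.0 wz -0.2778 rows 5.7
[507, 270, 230, 94.5] tx ty tz 0.8972 -0.0718 -0.0 wz -0.1056 rows 5.4
[505.2, 350.7, 110, 94.5] tx ty tz 0.2686 0.0151 0.4 wz 0.0 rows 2.9
```

{"op": "jog_arm", "data": {"plan": [{"tx": 0.9287,"ty": -0.9046,"tz": 0.0044,"wz": -0.4453,"claw": 0},{"tx": 0.9287,"ty": -0.9046,"tz": 0.0044,"wz": -0.4453,"claw": 0},{"tx": 0.9287,"ty": -0.9046,"tz": 0.0044,"wz": -0.4453,"claw": 0},{"tx": 0.9287,"ty": -0.9046,"tz": 0.0044,"wz": -0.4453,"claw": 0},{"tx": 0.9287,"ty": -0.9046,"tz": 0.0044,"wz": -0.4453,"claw": 0},{"tx": 0.9287,"ty": -0.9046,"tz": 0.0044,"wz": -0.4453,"claw": 0},{"tx": 0.9287,"ty": -0.9046,"tz": 0.0044,"wz": -0.4453,"claw": 0},{"tx": 0.9287,"ty": -0.9046,"tz": 0.0044,"wz": -0.4453,"claw": 0},{"tx": 0.9287,"ty": -0.9046,"tz": 0.0044,"wz": -0.4453,"claw": 0},{"tx": 0.9287,"ty": -0.9046,"tz": 0.0044,"wz": -0.4453,"claw": 0}]}}

```text
invalid input at $.plan[0]: expected keys tx, ty, tz, wx, wy, wz, claw
```

{"op": "jog_arm", "data": {"plan": [{"tx": 0.9287,"ty": -0.9046,"tz": 0.0044,"wx": 0,"wy": 0,"wz": -0.4453,"claw": 0},{"tx": 0.9287,"ty": -0.9046,"tz": 0.0044,"wx": 0,"wy": 0,"wz": -0.4453,"claw": 0},{"tx": 0.9287,"ty": -0.9046,"tz": 0.0044,"wx": 0,"wy": 0,"wz": -0.4453,"claw": 0},{"tx": 0.9287,"ty": -0.9046,"tz": 0.0044,"wx": 0,"wy": 0,"wz": -0.4453,"claw": 0},{"tx": 0.9287,"ty": -0.9046,"tz": 0.0044,"wx": 0,"wy": 0,"wz": -0.4453,"claw": 0},{"tx": 0.9287,"ty": -0.9046,"tz": 0.0044,"wx": 0,"wy": 0,"wz": -0.4453,"claw": 0},{"tx": 0.9287,"ty": -0.9046,"tz": 0.0044,"wx": 0,"wy": 0,"wz": -0.4453,"claw": 0},{"tx": 0.9287,"ty": -0.9046,"tz": 0.0044,"wx": 0,"wy": 0,"wz": -0.4453,"claw": 0},{"tx": 0.9287,"ty": -0.9046,"tz": 0.0044,"wx": 0,"wy": 0,"wz": -0.4453,"claw": 0},{"tx": 0.9287,"ty": -0.9046,"tz": 0.0044,"wx": 0,"wy": 0,"wz": -0.4453,"claw": 0}]}}

```text
clock: 2.1
eef_pos: [391.5, -260.5, 230.3]
tool_rot: [3.141, 0.0, 1.05]
force: [-0.7, -1.4, -0.6]
width: 85.0
gripper_force: 0.0
```

{"op": "jog_arm", "data": {"plan": [{"tx": 0.9434,"ty": -0.1059,"tz": 0,"wx": 0,"wy": 0,"wz": -0.2778,"claw": 0},{"tx": 0.9434,"ty": -0.1059,"tz": 0,"wx": 0,"wy": 0,"wz": -0.2778,"claw": 0},{"tx": 0.9434,"ty": -0.1059,"tz": 0,"wx": 0,"wy": 0,"wz": -0.2778,"claw": 0},{"tx": 0.9434,"ty": -0.1059,"tz": 0,"wx": 0,"wy": 0,"wz": -0.2778,"claw": 0},{"tx": 0.9434,"ty": -0.1059,"tz": 0,"wx": 0,"wy": 0,"wz": -0.2778,"claw": 0},{"tx": 0.9434,"ty": -0.1059,"tz": 0,"wx": 0,"wy": 0,"wz": -0.2778,"claw": 0},{"tx": 0.9434,"ty": -0.1059,"tz": 0,"wx": 0,"wy": 0,"wz": -0.2778,"claw": 0},{"tx": 0.9434,"ty": -0.1059,"tz": 0,"wx": 0,"wy": 0,"wz": -0.2778,"claw": 0}]}}

```text
clock: 2.9
eef_pos: [505.1, -1.4, 229.7]
tool_rot: [-3.141, 0.001, 1.483]
force: [-0.1, -0.2, -0.3]
width: 85.3
gripper_force: 0.0
```

{"op": "jog_arm", "data": {"plan": [{"tx": 0.8972,"ty": -0.0718,"tz": 0,"wx": 0,"wy": 0,"wz": -0.1056,"claw": 0},{"tx": 0.8972,"ty": -0.0718,"tz": 0,"wx": 0,"wy": 0,"wz": -0.1056,"claw": 0},{"tx": 0.8972,"ty": -0.0718,"tz": 0,"wx": 0,"wy": 0,"wz": -0.1056,"claw": 0},{"tx": 0.8972,"ty": -0.0718,"tz": 0,"wx": 0,"wy": 0,"wz": -0.1056,"claw": 0},{"tx": 0.8972,"ty": -0.0718,"tz": 0,"wx": 0,"wy": 0,"wz": -0.1056,"claw": 0},{"tx": 0.8972,"ty": -0.0718,"tz": 0,"wx": 0,"wy": 0,"wz": -0.1056,"claw": 0},{"tx": 0.8972,"ty": -0.0718,"tz": 0,"wx": 0,"wy": 0,"wz": -0.1056,"claw": 0},{"tx": 0.8972,"ty": -0.0718,"tz": 0,"wx": 0,"wy": 0,"wz": -0.1056,"claw": 0}]}}

```text
clock: 3.7
eef_pos: [507.8, 266.8, 229.5]
tool_rot: [-3.141, 0.003, 1.646]
force: [0.0, -0.5, -0.2]
width: 85.4
gripper_force: 0.0
```

{"op": "jog_arm", "data": {"plan": [{"tx": 0.2686,"ty": 0.0151,"tz": 0.2,"wx": 0,"wy": 0,"wz": 0,"claw": 0},{"tx": 0.2686,"ty": 0.0151,"tz": 0.4,"wx": 0,"wy": 0,"wz": 0,"claw": 0.3},{"tx": 0.2686,"ty": 0.0151,"tz": 0.4,"wx": 0,"wy": 0,"wz": 0,"claw": 0.3},{"tx": 0.2686,"ty": 0.0151,"tz": 0.4,"wx": 0,"wy": 0,"wz": 0,"claw": 0.3},{"tx": 0.2686,"ty": 0.0151,"tz": 0.4,"wx": 0,"wy": 0,"wz": 0,"claw": 0.3},{"tx": 0.2686,"ty": 0.0151,"tz": 0.4,"wx": 0,"wy": 0,"wz": 0,"claw": 0.3}]}}

```text
clock: 4.3
eef_pos: [507.6, 348.6, 112.1]
tool_rot: [3.138, 0.0, 1.646]
force: [0.0, 0.1, 0.1]
width: 59.6
gripper_force: 0.0
```

Run:
```python
from mv import *
p=ctrl.get_image('top');q=ctrl.get_image('side'); st()
def crop(p,b,w,h): return cv2.resize(p['img'][b[1]:b[3],b[0]:b[2],::-1],(w,h),interpolation=cv2.INTER_CUBIC)
cv2.imwrite('pics/c2.png',np.hstack([crop(q,(130,260,250,384),390,400),crop(p,(105,150,195,240),400,400)]))
plan(505.2,350.7,41,94.5)
```

```text
4.4 [507.4 349.5 112.7] [ 1.7976e+02 -6.0000e-02  9.4350e+01] [-0.3 -0.1  0.3] [-0.04  0.07  0.03] 59.9 0.0
[505.2, 350.7, 41, 94.5] tx ty tz 0.0 -0.0 0.23 wz 0.0 rows 1.4
```

View pics/c2.png

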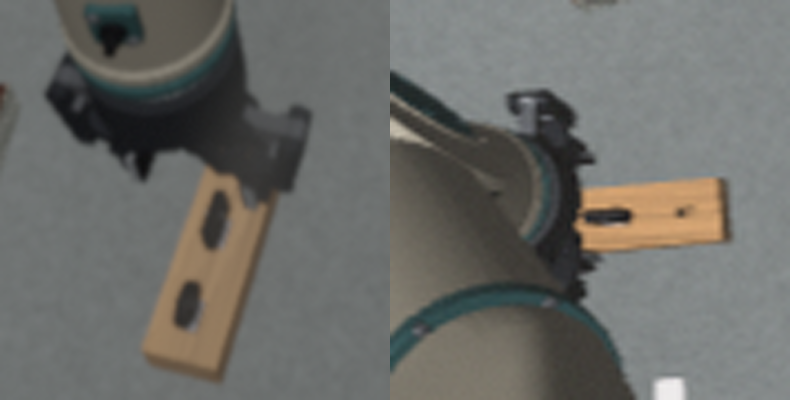

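```bash
cat >> mv.py <<'E'
def sync():
    s=ctrl.read_state(); json.dump([*s['eef_pos'],np.degrees(s['tool_rot'][2])],open('cmd.json','w'))
E
python3 - <<'E'
from mv import *
st();sync(); plan(505.0,350.6,60,94.5)
E
```

```text
4.4 [507.4 349.5 112.7] [ 1.7976e+02 -6.0000e-02  9.4350e+01] [-0.3 -0.1  0.3] [-0.04  0.07  0.03] 59.9 0.0
[505.0, 350.6, 60, 94.5] tx ty tz 0.0041 -0.0076 0.1755 wz -0.0017 rows 1.1
```

{"op": "jog_arm", "data": {"plan": [{"tx": 0.0041,"ty": -0.0076,"tz": 0.08,"wx": 0,"wy": 0,"wz": -0.0017,"claw": 0.5},{"tx": 0.0041,"ty": -0.0076,"tz": 0.1755,"wx": 0,"wy": 0,"wz": -0.0017,"claw": 0.5},{"tx": 0.0041,"ty": -0.0076,"tz": 0.1755,"wx": 0,"wy": 0,"wz": -0.0017,"claw": 0.5},{"tx": 0.0041,"ty": -0.0076,"tz": 0.1755,"wx": 0,"wy": 0,"wz": -0.0017,"claw": 0.5},{"tx": 0.0041,"ty": -0.0076,"tz": 0.1755,"wx": 0,"wy": 0,"wz": -0.0017,"claw": 0.5}]}}

```text
clock: 4.9
eef_pos: [504.1, 352.4, 59.5]
tool_rot: [3.139, -0.002, 1.652]
force: [0.1, -0.1, -0.1]
width: 42.6
gripper_force: 0.0
```

Run:
```python
from mv import *
st();sync(); plan(505.0,350.6,42,94.5)
```

```text
4.9 [504.1 352.4  59.5] [ 1.7983e+02 -1.0000e-01  9.4630e+01] [ 0.1 -0.1 -0.1] [ 0.03  0.06 -0.04] 42.6 0.0
[505.0, 350.6, 42, 94.5] tx ty tz -0.0061 0.0026 0.0583 wz 0.0014 rows 0.4
```

{"op": "jog_arm", "data": {"plan": [{"tx": -0.0061,"ty": 0.0026,"tz": 0.0583,"wx": 0,"wy": 0,"wz": 0.0014,"claw": 0.5},{"tx": -0.0061,"ty": 0.0026,"tz": 0.0583,"wx": 0,"wy": 0,"wz": 0.0014,"claw": 0.5},{"tx": -0.0061,"ty": 0.0026,"tz": 0.0583,"wx": 0,"wy": 0,"wz": 0.0014,"claw": 0.5},{"tx": -0.0061,"ty": 0.0026,"tz": 0.0583,"wx": 0,"wy": 0,"wz": 0.0014,"claw": 0.5},{"tx": -0.0061,"ty": 0.0026,"tz": 0.0583,"wx": 0,"wy": 0,"wz": 0.0014,"claw": 0.5}]}}

```text
clock: 5.4
eef_pos: [504.1, 350.5, 40.8]
tool_rot: [3.14, -0.001, 1.65]
force: [-0.3, -0.1, 0.4]
width: 42.4
gripper_force: 0.0
```

{"op": "jog_arm", "data": {"plan": [{"tx": 0,"ty": 0,"tz": 0,"wx": 0,"wy": 0,"wz": 0,"claw": 0.5},{"tx": 0,"ty": 0,"tz": 0,"wx": 0,"wy": 0,"wz": 0,"claw": 0.5},{"tx": 0,"ty": 0,"tz": 0,"wx": 0,"wy": 0,"wz": 0,"claw": 0.5}]}}

```text
clock: 5.7
eef_pos: [503.7, 350.1, 40.0]
tool_rot: [3.141, -0.0, 1.65]
force: [0.3, -0.4, -0.5]
width: 42.9
gripper_force: 0.0
```

Run:
```python
from mv import *
for i in range(4): ctrl.get_image('top'); st()
```

```text
5.75 [503.7 350.   39.9] [180.    -0.    94.54] [ 0.4 -0.7  1. ] [-0.02 -0.   -0.04] 42.4 0.0
5.8 [503.7 350.   39.9] [180.     0.    94.54] [ 0.6 -0.1  0.2] [0.01 0.01 0.05] 42.9 0.0
5.85 [503.7 350.   39.8] [180.     0.    94.54] [-0.2 -1.1  0.6] [ 0.03 -0.03  0.  ] 42.5 0.0
5.9 [503.7 350.   39.8] [180.     0.    94.53] [-0.3 -0.3  0.4] [-0.02 -0.02 -0.01] 42.7 0.0
```

Run:
```python
from mv import *
json.dump([503.7,350.0,39.85,94.53],open('cmd.json','w')); plan(505.0,350.6,41,94.5)
```

```text
[505.0, 350.6, 41, 94.5] tx ty tz 0.0017 0.0045 -0.0038 wz 0.0003 rows 0.0
```

{"op": "jog_arm", "data": {"plan": [{"tx": 0.0016,"ty": 0.0045,"tz": -0.0038,"wx": 0,"wy": 0,"wz": 0,"claw": 0.5},{"tx": 0.0016,"ty": 0.0045,"tz": -0.0038,"wx": 0,"wy": 0,"wz": 0,"claw": 0.5},{"tx": 0.0016,"ty": 0.0045,"tz": -0.0038,"wx": 0,"wy": 0,"wz": 0,"claw": 0.5},{"tx": 0.0016,"ty": 0.0045,"tz": -0.0038,"wx": 0,"wy": 0,"wz": 0,"claw": 0.8},{"tx": 0.0016,"ty": 0.0045,"tz": -0.0038,"wx": 0,"wy": 0,"wz": 0,"claw": 1},{"tx": 0.0016,"ty": 0.0045,"tz": -0.0038,"wx": 0,"wy": 0,"wz": 0,"claw": 1},{"tx": 0.0016,"ty": 0.0045,"tz": -0.0038,"wx": 0,"wy": 0,"wz": 0,"claw": 1},{"tx": 0.0016,"ty": 0.0045,"tz": -0.0038,"wx": 0,"wy": 0,"wz": 0,"claw": 1},{"tx": 0.0016,"ty": 0.0045,"tz": -0.0038,"wx": 0,"wy": 0,"wz": 0,"claw": 1},{"tx": 0.0016,"ty": 0.0045,"tz": -0.0038,"wx": 0,"wy": 0,"wz": 0,"claw": 1}]}}

```text
clock: 6.9
eef_pos: [505.0, 350.6, 41.1]
tool_rot: [3.142, -0.0, 1.65]
force: [-0.5, -0.2, 1.0]
width: 7.9
gripper_force: 59.9
```

Run:
```python
from mv import *
json.dump([505,350.6,41,94.53],open('cmd.json','w'))
st(); plan(505.0,350.6,200,94.53); plan(560,90,180,80); plan(589,-127,180,75)
```

```text
6.9 [505.  350.6  41.1] [180.    -0.    94.53] [-0.5 -0.2  1. ] [-0.08  0.13  0.01] 7.9 59.9
[505.0, 350.6, 200, 94.53] tx ty tz 0.0 0.0 -0.53 wz 0.0 rows 3.2
[560, 90, 180, 80] tx ty tz -0.8804 0.1142 0.0667 wz 0.1614 rows 5.3
[589, -127, 180, 75] tx ty tz -0.6956 0.2208 0.0 wz 0.0556 rows 4.4
```

{"op": "jog_arm", "data": {"plan": [{"tx": 0,"ty": 0,"tz": -0.06,"wx": 0,"wy": 0,"wz": 0,"claw": 1},{"tx": 0,"ty": 0,"tz": -0.12,"wx": 0,"wy": 0,"wz": 0,"claw": 1},{"tx": 0,"ty": 0,"tz": -0.25,"wx": 0,"wy": 0,"wz": 0,"claw": 1},{"tx": 0,"ty": 0,"tz": -0.4,"wx": 0,"wy": 0,"wz": 0,"claw": 1},{"tx": 0,"ty": 0,"tz": -0.53,"wx": 0,"wy": 0,"wz": 0,"claw": 1},{"tx": 0,"ty": 0,"tz": -0.53,"wx": 0,"wy": 0,"wz": 0,"claw": 1},{"tx": 0,"ty": 0,"tz": -0.53,"wx": 0,"wy": 0,"wz": 0,"claw": 1}]}}

```text
clock: 7.6
eef_pos: [505.4, 350.6, 200.8]
tool_rot: [3.14, -0.001, 1.65]
force: [0.1, 0.1, -0.7]
width: 8.3
gripper_force: 60.1
```

{"op": "jog_arm", "data": {"plan": [{"tx": -0.22,"ty": 0.0286,"tz": 0.0167,"wx": 0,"wy": 0,"wz": 0.04,"claw": 1},{"tx": -0.44,"ty": 0.0571,"tz": 0.0333,"wx": 0,"wy": 0,"wz": 0.08,"claw": 1},{"tx": -0.66,"ty": 0.0857,"tz": 0.05,"wx": 0,"wy": 0,"wz": 0.12,"claw": 1},{"tx": -0.8804,"ty": 0.1142,"tz": 0.0667,"wx": 0,"wy": 0,"wz": 0.1614,"claw": 1},{"tx": -0.8804,"ty": 0.1142,"tz": 0.0667,"wx": 0,"wy": 0,"wz": 0.1614,"claw": 1},{"tx": -0.8804,"ty": 0.1142,"tz": 0.0667,"wx": 0,"wy": 0,"wz": 0.1614,"claw": 1},{"tx": -0.8804,"ty": 0.1142,"tz": 0.0667,"wx": 0,"wy": 0,"wz": 0.1614,"claw": 1}]}}

```text
clock: 8.3
eef_pos: [559.3, 84.9, 177.8]
tool_rot: [-3.138, 0.004, 1.39]
force: [-0.2, 0.5, 0.6]
width: 8.1
gripper_force: 60.1
```

{"op": "jog_arm", "data": {"plan": [{"tx": -0.15,"ty": 0.05,"tz": 0,"wx": 0,"wy": 0,"wz": 0.01,"claw": 1},{"tx": -0.3,"ty": 0.1,"tz": 0,"wx": 0,"wy": 0,"wz": 0.03,"claw": 1},{"tx": -0.45,"ty": 0.15,"tz": 0,"wx": 0,"wy": 0,"wz": 0.04,"claw": 1},{"tx": -0.6,"ty": 0.2,"tz": 0,"wx": 0,"wy": 0,"wz": 0.0556,"claw": 1},{"tx": -0.6956,"ty": 0.2208,"tz": 0,"wx": 0,"wy": 0,"wz": 0.0556,"claw": 1},{"tx": -0.6956,"ty": 0.2208,"tz": 0,"wx": 0,"wy": 0,"wz": 0.0556,"claw": 1},{"tx": -0.6956,"ty": 0.2208,"tz": 0,"wx": 0,"wy": 0,"wz": 0.0556,"claw": 1},{"tx": -0.6956,"ty": 0.2208,"tz": 0,"wx": 0,"wy": 0,"wz": 0.0556,"claw": 1},{"tx": -0.6956,"ty": 0.2208,"tz": 0,"wx": 0,"wy": 0,"wz": 0.0556,"claw": 1}]}}

```text
clock: 9.2
eef_pos: [589.2, -124.3, 179.8]
tool_rot: [-3.141, -0.001, 1.313]
force: [0.5, 0.3, -0.8]
width: 8.5
gripper_force: 60.1
```

Run:
```python
from mv import *
q=ctrl.get_image('side'); st()
a=np.load('a.npz')
big=lambda im,b,w,h: cv2.resize(im[b[1]:b[3],b[0]:b[2],::-1],(w,h),interpolation=cv2.INTER_CUBIC)
cv2.imwrite('pics/c3.png',np.vstack([np.hstack([big(a['ip'],(220,145,255,171),400,300),big(a['iq'],(287,157,321,183),400,300)]),cv2.resize(q['img'][60:240,100:320,::-1],(800,300))]))
# slot: dark pixels weighted PCA inside cylinder, world coordinates
for n,I in(('W','ip'),('V','iq')):
    W=a[n];g=a[I].mean(-1); c=np.array([589,-127])
    d=np.hypot(*(W[...,:2]-c).transpose(2,0,1)); m=(d<14)&(abs(W[...,2]-55)<8)
    v,u=np.nonzero(m); print(n,u.min(),u.max(),v.min(),v.max(),len(u),'gray'); print(g[v.min():v.max()+1,u.min():u.max()+1].astype(int))
```

```text
9.25 [ 589.2 -124.7  179.9] [-1.7997e+02 -5.0000e-02  7.5190e+01] [-0.  -0.5 -0.2] [ 0.   -0.01  0.  ] 8.3 60.1
W 232 241 157 164 55 gray
[[ 84  92 102 106 108 107 102  95  88  85]
 [ 95 110 119 116 107 105 110 113 103  87]
 [111 121 119 105  83  82 104 120 115  94]
 [119 123 110  84  70  87 110 122 116  94]
 [114 119 108  89  92 111 122 122 111  88]
 [ 99 111 113 110 113 121 122 113  98  82]
 [ 84  93 103 108 112 112 106  95  84  83]
 [ 89  83  83  88  92  91  87  83  85  90]]
V 299 307 167 175 60 gray
[[ 98  82 100 139 155 153 157 132  91]
 [ 88  99 137 155 157 154 155 155 135]
 [ 93 129 153 142 144 155 156 157 161]
 [ 91 134 143 103  61  73 107 143 154]
 [102 140 158 122  56  44  53 119 153]
 [ 94 136 159 154 153 136 109 130 158]
 [ 81 118 149 157 157 155 154 154 147]
 [ 95  88 120 151 158 157 156 142 109]
 [112  93  86 102 117 124 116  97  86]]
```

View pics/c3.png

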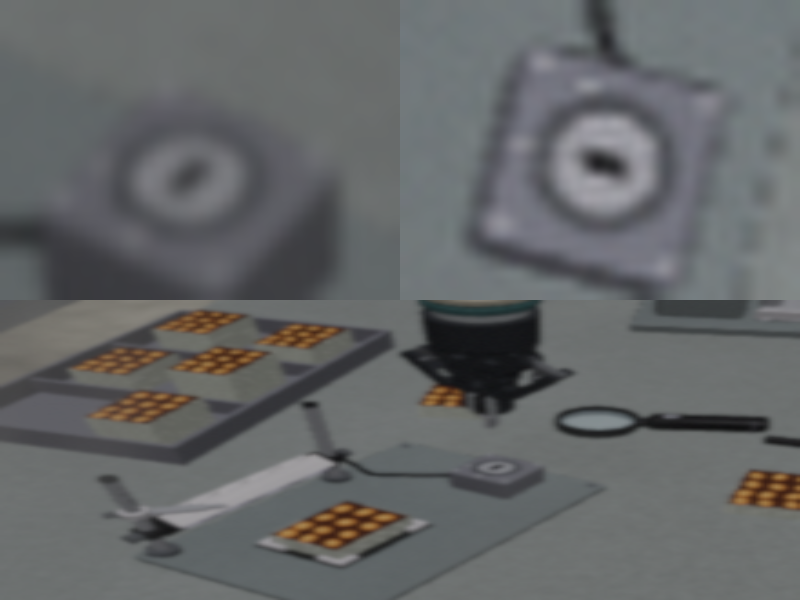

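Run:
```python
from mv import *
a=np.load('a.npz')
for n,I,box,bg in(('top','iq',(300,307,169,173),150),('side','ip',(233,240,158,163),112)):
    p=ctrl.get_image(n); Rm=rot(p['orientation']); 
    def ray(u,v,z):
        d=np.stack([(u-p['cx'])/p['fx'],(v-p['cy'])/p['fy'],np.ones_like(u)],-1)@Rm.T; o=np.array(p['position'])
        return o+d*((z-o[2])/d[...,2])[...,None]
    u0,u1,v0,v1=box; v,u=np.mgrid[v0:v1+1,u0:u1+1].astype(float); g=a[I].mean(-1)[v0:v1+1,u0:u1+1]
    w=np.clip(bg-12-g,0,None).ravel(); P=ray(u,v,55.).reshape(-1,3)[:,:2]
    c=(w[:,None]*P).sum(0)/w.sum(); C=np.cov(P.T,aweights=w); e,V=np.linalg.eigh(C)
    print(n,'slot',c.round(1),'axis deg',np.degrees(np.arctan2(V[1,1],V[0,1]))%180,e.round(1))
    # bright disc centroid (cylinder) 
    v,u=np.mgrid[150:185,285:322].astype(float) if n=='top' else np.mgrid[148:175,222:255].astype(float)
    g=a[I].mean(-1)[int(v[0,0]):int(v[-1,0])+1,int(u[0,0]):int(u[0,-1])+1]; P=ray(u,v,55.)[...,:2]
    m=np.hypot(*(P-[589,-127]).transpose(2,0,1))<12.5; d=ray(u,v,55.)[...,:2]
    for k in range(20):
        c0=P[m].mean(0)
    # fit by correlating with disc radius r
    best=max(((g[(dd:=np.hypot(P[...,0]-x,P[...,1]-y))<12].mean()-g[(dd>13.5)&(dd<17)].mean(),x,y) for x in np.arange(584,595,.25) for y in np.arange(-132,-121,.25)))
    print(' disc',best)
```

```text
top slot [ 588.7 -128.1] axis deg 87.5394160521404 [ 6.5 21.4]
 disc (np.float64(37.340125391849526), np.float64(589.5), np.float64(-129.75))
side slot [ 588.6 -126.7] axis deg 142.56791912595938 [19.6 46. ]
 disc (np.float64(17.88421052631581), np.float64(590.75), np.float64(-127.5))
```

Run:
```python
from mv import *
p=ctrl.get_image('top'); a=np.load('a.npz'); Rm=rot(p['orientation']); o=np.array(p['position'])
v,u=np.mgrid[169:173,301:307].astype(float); g=a['iq'].mean(-1)[169:173,301:307]
d=np.stack([(u-p['cx'])/p['fx'],(v-p['cy'])/p['fy'],np.ones_like(u)],-1)@Rm.T; P=(o+d*((55-o[2])/d[...,2])[...,None])[...,:2].reshape(-1,2)
for t in(150,140,125):
    w=np.clip(t-g,0,None).ravel(); c=(w[:,None]*P).sum(0)/w.sum(); e,V=np.linalg.eigh(np.cov(P.T,aweights=w)); print(t,c.round(1),np.degrees(np.arctan2(V[1,1],V[0,1]))%180,e)
q=ctrl.get_image('side'); print(st())
json.dump([589,-127,180,75],open('cmd.json','w')); plan(589,-127,100,75)
```

```text
150 [ 588.9 -128.8] 71.14953694009421 [ 3.97584619 16.84821929]
140 [ 588.9 -128.8] 72.15880258200167 [ 3.34312051 14.21270931]
125 [ 589.  -128.7] 71.4742912432161 [ 2.89384789 11.19859996]
9.45 [ 589.2 -126.4  180.1] [179.99  -0.    75.06] [ 0.7 -0.3 -0.3] [-0.01  0.04  0.01] 8.6 60.1
None
[589, -127, 100, 75] tx ty tz 0.0 -0.0 0.2667 wz 0.0 rows 1.6
```

Run:
```python
from mv import *
plan(588.9,-127.6,100,73.5,); plan(588.9,-127.6,90,73.5)
```

```text
[588.9, -127.6, 100, 73.5] tx ty tz -0.002 0.0002 0.0 wz 0.0167 rows 0.2
[588.9, -127.6, 90, 73.5] tx ty tz 0.0 -0.0 0.0333 wz 0.0 rows 0.2
```

{"op": "jog_arm", "data": {"plan": [{"tx": -0.002,"ty": 0.0002,"tz": 0.15,"wx": 0,"wy": 0,"wz": 0.0167,"claw": 1},{"tx": -0.002,"ty": 0.0002,"tz": 0.25,"wx": 0,"wy": 0,"wz": 0.0167,"claw": 1},{"tx": -0.002,"ty": 0.0002,"tz": 0.29,"wx": 0,"wy": 0,"wz": 0.0167,"claw": 1},{"tx": -0.002,"ty": 0.0002,"tz": 0.29,"wx": 0,"wy": 0,"wz": 0.0167,"claw": 1},{"tx": -0.002,"ty": 0.0002,"tz": 0.29,"wx": 0,"wy": 0,"wz": 0.0167,"claw": 1},{"tx": -0.002,"ty": 0.0002,"tz": 0.29,"wx": 0,"wy": 0,"wz": 0.0167,"claw": 1},{"tx": -0.002,"ty": 0.0002,"tz": 0.29,"wx": 0,"wy": 0,"wz": 0.0167,"claw": 1}]}}

```text
clock: 10.15
eef_pos: [590.0, -127.8, 94.5]
tool_rot: [3.139, -0.0, 1.283]
force: [0.6, 0.1, 0.3]
width: 7.7
gripper_force: 60.1
```

Run:
```python
from mv import *
q=ctrl.get_image('side'); st()
p=ctrl.get_image('top')
big=lambda im,b,w,h: cv2.resize(im[b[1]:b[3],b[0]:b[2],::-1],(w,h),interpolation=cv2.INTER_CUBIC)
cv2.imwrite('pics/c4.png',np.hstack([big(q['img'],(215,125,265,175),400,400),big(p['img'],(280,145,330,195),400,400)]))
json.dump([588.9,-127.6,93,73.5],open('cmd.json','w'))
```

```text
10.2 [ 589.8 -127.8   94.3] [ 1.7987e+02 -1.0000e-02  7.3500e+01] [-0.2  0.7  0.5] [ 0.03 -0.03  0.02] 8.0 60.1
```

View pics/c4.png

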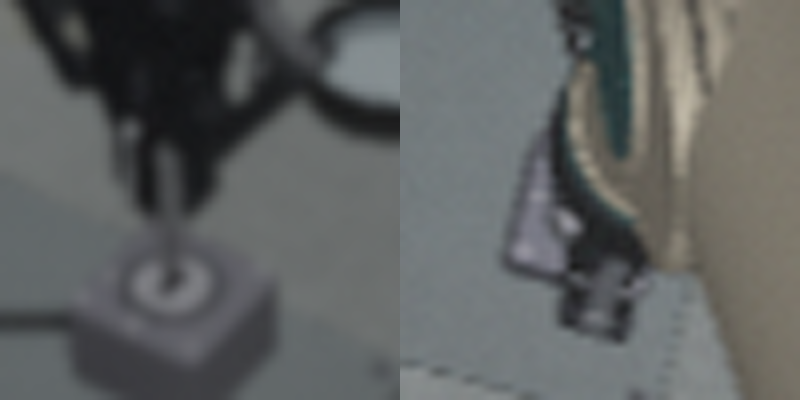

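{"op": "jog_arm", "data": {"plan": [{"tx": 0,"ty": 0,"tz": 0,"wx": 0,"wy": 0,"wz": 0,"claw": 1},{"tx": 0,"ty": 0,"tz": 0,"wx": 0,"wy": 0,"wz": 0,"claw": 1},{"tx": 0,"ty": 0,"tz": 0,"wx": 0,"wy": 0,"wz": 0,"claw": 1},{"tx": 0,"ty": 0,"tz": 0.01,"wx": 0,"wy": 0,"wz": 0,"claw": 1},{"tx": 0,"ty": 0,"tz": 0.02,"wx": 0,"wy": 0,"wz": 0,"claw": 1},{"tx": 0,"ty": 0,"tz": 0.03,"wx": 0,"wy": 0,"wz": 0,"claw": 1},{"tx": 0,"ty": 0,"tz": 0.03,"wx": 0,"wy": 0,"wz": 0,"claw": 1},{"tx": 0,"ty": 0,"tz": 0.03,"wx": 0,"wy": 0,"wz": 0,"claw": 1}]}}

```text
clock: 11.05
eef_pos: [589.1, -127.6, 83.8]
tool_rot: [-3.142, -0.0, 1.283]
force: [0.7, -0.3, -0.6]
width: 8.4
gripper_force: 60.2
```

Run:
```python
from mv import *
st()
```

```text
11.05 [ 589.1 -127.6   83.8] [-180.    -0.    73.5] [ 0.7 -0.3 -0.6] [-0.03 -0.16  0.01] 8.4 60.2
```

{"op": "jog_arm", "data": {"plan": [{"tx": 0,"ty": 0,"tz": 0.01,"wx": 0,"wy": 0,"wz": 0,"claw": 1},{"tx": 0,"ty": 0,"tz": 0.02,"wx": 0,"wy": 0,"wz": 0,"claw": 1},{"tx": 0,"ty": 0,"tz": 0.02,"wx": 0,"wy": 0,"wz": 0,"claw": 1},{"tx": 0,"ty": 0,"tz": 0.02,"wx": 0,"wy": 0,"wz": 0,"claw": 1}]}}

```text
clock: 11.45
eef_pos: [589.7, -127.8, 78.0]
tool_rot: [3.14, -0.0, 1.283]
force: [3.0, -1.5, -1.8]
width: 8.3
gripper_force: 59.8
```

Run:
```python
from mv import *
st()
```

```text
11.45 [ 589.7 -127.8   78. ] [ 1.7992e+02 -2.0000e-02  7.3500e+01] [ 3.  -1.5 -1.8] [-0.22 -0.68 -0.03] 8.3 59.8
```

{"op": "jog_arm", "data": {"plan": [{"tx": 0,"ty": 0.002,"tz": 0.005,"wx": 0,"wy": 0,"wz": 0,"claw": 1},{"tx": 0,"ty": 0.002,"tz": 0.015,"wx": 0,"wy": 0,"wz": 0,"claw": 1},{"tx": 0,"ty": 0.002,"tz": 0.025,"wx": 0,"wy": 0,"wz": 0,"claw": 1},{"tx": 0,"ty": 0.002,"tz": 0.025,"wx": 0,"wy": 0,"wz": 0,"claw": 1},{"tx": 0,"ty": 0.002,"tz": 0.025,"wx": 0,"wy": 0,"wz": 0,"claw": 1}]}}

```text
clock: 11.95
eef_pos: [589.8, -127.9, 70.2]
tool_rot: [3.141, -0.0, 1.283]
force: [3.9, -1.3, -1.9]
width: 8.6
gripper_force: 59.7
```

Run:
```python
from mv import *
st()
```

```text
11.95 [ 589.8 -127.9   70.2] [179.98  -0.    73.5 ] [ 3.9 -1.3 -1.9] [-0.3  -0.88  0.02] 8.6 59.7
```

{"op": "jog_arm", "data": {"plan": [{"tx": 0,"ty": 0.0025,"tz": 0.005,"wx": 0,"wy": 0,"wz": 0,"claw": 1},{"tx": 0,"ty": 0.0025,"tz": 0.015,"wx": 0,"wy": 0,"wz": 0,"claw": 1},{"tx": 0,"ty": 0.0025,"tz": 0.025,"wx": 0,"wy": 0,"wz": 0,"claw": 1},{"tx": 0,"ty": 0.0025,"tz": 0.028,"wx": 0,"wy": 0,"wz": 0,"claw": 1},{"tx": 0,"ty": 0.0025,"tz": 0.028,"wx": 0,"wy": 0,"wz": 0,"claw": 1},{"tx": 0,"ty": 0.0025,"tz": 0.028,"wx": 0,"wy": 0,"wz": 0,"claw": 1},{"tx": 0,"ty": 0.0025,"tz": 0.028,"wx": 0,"wy": 0,"wz": 0,"claw": 1}]}}

```text
clock: 12.65
eef_pos: [590.0, -128.0, 62.1]
tool_rot: [-3.141, 0.0, 1.283]
force: [1.1, 0.2, 2.8]
width: 8.0
gripper_force: 60.5
```

Run:
```python
from mv import *
st()
```

```text
12.65 [ 590.  -128.    62.1] [-1.7998e+02  1.0000e-02  7.3500e+01] [1.1 0.2 2.8] [-0.07 -0.11 -0.08] 8.0 60.5
```

{"op": "jog_arm", "data": {"plan": [{"tx": 0,"ty": 0.0005,"tz": 0.003,"wx": 0,"wy": 0,"wz": 0,"claw": 1},{"tx": 0,"ty": 0.0005,"tz": 0.003,"wx": 0,"wy": 0,"wz": 0,"claw": 1},{"tx": 0,"ty": 0.0005,"tz": 0.003,"wx": 0,"wy": 0,"wz": 0,"claw": 1},{"tx": 0,"ty": 0.0005,"tz": 0.003,"wx": 0,"wy": 0,"wz": 0,"claw": 1}]}}

```text
clock: 13.05
eef_pos: [590.1, -128.0, 62.0]
tool_rot: [-3.141, 0.0, 1.283]
force: [-2.0, -0.1, 8.1]
width: 8.0
gripper_force: 61.6
```

Run:
```python
from mv import *
st()
```

```text
13.05 [ 590.1 -128.    62. ] [-1.7997e+02  2.0000e-02  7.3500e+01] [-2.  -0.1  8.1] [-0.03  0.23 -0.05] 8.0 61.6
```

{"op": "jog_arm", "data": {"plan": [{"tx": 0,"ty": 0,"tz": -0.003,"wx": 0,"wy": 0,"wz": 0.06,"claw": 1},{"tx": 0,"ty": 0,"tz": -0.003,"wx": 0,"wy": 0,"wz": 0.12,"claw": 1},{"tx": 0,"ty": 0,"tz": -0.003,"wx": 0,"wy": 0,"wz": 0.18,"claw": 1},{"tx": 0,"ty": 0,"tz": -0.003,"wx": 0,"wy": 0,"wz": 0.24,"claw": 1},{"tx": 0,"ty": 0,"tz": -0.003,"wx": 0,"wy": 0,"wz": 0.3,"claw": 1},{"tx": 0,"ty": 0,"tz": -0.003,"wx": 0,"wy": 0,"wz": 0.36,"claw": 1},{"tx": 0,"ty": 0,"tz": -0.003,"wx": 0,"wy": 0,"wz": 0.4,"claw": 1},{"tx": 0,"ty": 0,"tz": -0.003,"wx": 0,"wy": 0,"wz": 0.4,"claw": 1},{"tx": 0,"ty": 0,"tz": -0.003,"wx": 0,"wy": 0,"wz": 0.4,"claw": 1}]}}

```text
clock: 13.95
eef_pos: [590.7, -128.6, 62.1]
tool_rot: [3.141, -0.0, 0.656]
force: [1.7, -2.6, 0.3]
width: 8.2
gripper_force: 60.2
```

Run:
```python
from mv import *
st(); print(ctrl.read_state()['qpos'].round(2))
```

```text
13.95 [ 590.7 -128.6   62.1] [179.94  -0.    37.58] [ 1.7 -2.6  0.3] [-0.54 -0.45  0.04] 8.2 60.2
[ 0.21  0.78 -0.06  1.78  0.08  0.58 -0.82]
```

{"op": "jog_arm", "data": {"plan": [{"tx": 0,"ty": 0,"tz": 0.002,"wx": 0,"wy": 0,"wz": 0.06,"claw": 1},{"tx": 0,"ty": 0,"tz": 0.002,"wx": 0,"wy": 0,"wz": 0.12,"claw": 1},{"tx": 0,"ty": 0,"tz": 0.002,"wx": 0,"wy": 0,"wz": 0.18,"claw": 1},{"tx": 0,"ty": 0,"tz": 0.002,"wx": 0,"wy": 0,"wz": 0.24,"claw": 1},{"tx": 0,"ty": 0,"tz": 0.002,"wx": 0,"wy": 0,"wz": 0.3,"claw": 1},{"tx": 0,"ty": 0,"tz": 0.002,"wx": 0,"wy": 0,"wz": 0.3,"claw": 1},{"tx": 0,"ty": 0,"tz": 0.002,"wx": 0,"wy": 0,"wz": 0.3,"claw": 1}]}}

```text
clock: 14.65
eef_pos: [590.9, -128.9, 62.0]
tool_rot: [3.14, -0.001, 0.186]
force: [1.5, -3.4, 5.8]
width: 8.5
gripper_force: 60.9
```

Run:
```python
from mv import *
st()
```

```text
14.65 [ 590.9 -128.9   62. ] [ 1.7992e+02 -6.0000e-02  1.0660e+01] [ 1.5 -3.4  5.8] [-0.75 -0.23  0.01] 8.5 60.9
```

Continue with small turns towards the stop.

{"op": "jog_arm", "data": {"plan": [{"tx": 0,"ty": 0,"tz": 0,"wx": 0,"wy": 0,"wz": 0.03,"claw": 1},{"tx": 0,"ty": 0,"tz": 0,"wx": 0,"wy": 0,"wz": 0.06,"claw": 1},{"tx": 0,"ty": 0,"tz": 0,"wx": 0,"wy": 0,"wz": 0.09,"claw": 1},{"tx": 0,"ty": 0,"tz": 0,"wx": 0,"wy": 0,"wz": 0.09,"claw": 1},{"tx": 0,"ty": 0,"tz": 0,"wx": 0,"wy": 0,"wz": 0.09,"claw": 1}]}}

```text
clock: 15.15
eef_pos: [590.9, -129.0, 62.0]
tool_rot: [3.141, -0.001, 0.044]
force: [1.6, -2.7, 5.7]
width: 7.9
gripper_force: 61.0
```

Run:
```python
from mv import *
st()
```

```text
15.15 [ 590.9 -129.    62. ] [ 1.7994e+02 -7.0000e-02  2.5500e+00] [ 1.6 -2.7  5.7] [-0.72 -0.25 -0.03] 7.9 61.0
```

{"op": "jog_arm", "data": {"plan": [{"tx": 0,"ty": 0,"tz": 0,"wx": 0,"wy": 0,"wz": 0.03,"claw": 1},{"tx": 0,"ty": 0,"tz": 0,"wx": 0,"wy": 0,"wz": 0.06,"claw": 1},{"tx": 0,"ty": 0,"tz": 0,"wx": 0,"wy": 0,"wz": 0.06,"claw": 1},{"tx": 0,"ty": 0,"tz": 0,"wx": 0,"wy": 0,"wz": 0.06,"claw": 1}]}}

```text
clock: 15.55
eef_pos: [590.8, -129.1, 62.0]
tool_rot: [3.141, -0.001, -0.05]
force: [0.8, -2.0, 5.4]
width: 8.4
gripper_force: 61.0
```

Run:
```python
from mv import *
for i in range(3): st(); ctrl.get_image('top')
```

```text
15.55 [ 590.8 -129.1   62. ] [ 1.7994e+02 -7.0000e-02 -2.8400e+00] [ 0.8 -2.   5.4] [-0.89 -0.22  0.11] 8.4 61.0
15.6 [ 590.9 -129.2   62. ] [ 1.7994e+02 -8.0000e-02 -2.8400e+00] [ 0.4 -3.   5.6] [-0.81 -0.25  0.09] 8.4 61.0
15.65 [ 590.8 -129.1   62.1] [ 1.7994e+02 -7.0000e-02 -2.8400e+00] [ 0.5 -3.7  5.8] [-0.83 -0.26  0.12] 8.3 61.0
```

{"op": "jog_arm", "data": {"plan": [{"tx": 0,"ty": 0,"tz": 0,"wx": 0,"wy": 0,"wz": 0.03,"claw": 1},{"tx": 0,"ty": 0,"tz": 0,"wx": 0,"wy": 0,"wz": 0.06,"claw": 1},{"tx": 0,"ty": 0,"tz": 0,"wx": 0,"wy": 0,"wz": 0.06,"claw": 1},{"tx": 0,"ty": 0,"tz": 0,"wx": 0,"wy": 0,"wz": 0.06,"claw": 1}]}}

```text
clock: 16.1
eef_pos: [590.8, -129.2, 62.0]
tool_rot: [3.14, -0.001, -0.142]
force: [0.7, -3.3, 6.9]
width: 7.9
gripper_force: 61.3
```

Run:
```python
from mv import *
for i in range(2): st(); ctrl.get_image('top')
```

```text
16.1 [ 590.8 -129.2   62. ] [ 1.7992e+02 -8.0000e-02 -8.1600e+00] [ 0.7 -3.3  6.9] [-0.86 -0.15  0.48] 7.9 61.3
16.15 [ 590.8 -129.2   62. ] [ 1.7993e+02 -8.0000e-02 -8.1500e+00] [ 1.1 -4.7  6.1] [-0.82 -0.21  0.44] 8.1 61.3
```

{"op": "jog_arm", "data": {"plan": [{"tx": 0,"ty": 0,"tz": 0,"wx": 0,"wy": 0,"wz": -0.03,"claw": 1},{"tx": 0,"ty": 0,"tz": -0.002,"wx": 0,"wy": 0,"wz": -0.03,"claw": 0.6},{"tx": 0,"ty": 0,"tz": -0.002,"wx": 0,"wy": 0,"wz": -0.03,"claw": 0.5},{"tx": 0,"ty": 0,"tz": -0.002,"wx": 0,"wy": 0,"wz": -0.03,"claw": 0.5},{"tx": 0,"ty": 0,"tz": -0.002,"wx": 0,"wy": 0,"wz": -0.03,"claw": 0.5},{"tx": 0,"ty": 0,"tz": -0.002,"wx": 0,"wy": 0,"wz": -0.03,"claw": 0.5},{"tx": 0,"ty": 0,"tz": -0.1,"wx": 0,"wy": 0,"wz": -0.03,"claw": 0.5},{"tx": 0,"ty": 0,"tz": -0.25,"wx": 0,"wy": 0,"wz": -0.03,"claw": 0.5},{"tx": 0,"ty": 0,"tz": -0.4,"wx": 0,"wy": 0,"wz": -0.03,"claw": 0},{"tx": 0,"ty": 0,"tz": -0.4,"wx": 0,"wy": 0,"wz": -0.03,"claw": 0}]}}

```text
clock: 17.2
eef_pos: [594.5, -129.1, 187.7]
tool_rot: [3.141, -0.012, -0.1]
force: [0.8, 0.5, -0.3]
width: 70.2
gripper_force: 0.0
```

{"op": "jog_arm", "data": {"plan": [{"tx": -0.5,"ty": 0.5,"tz": 0,"wx": 0,"wy": 0,"wz": 0,"claw": 0},{"tx": -0.5,"ty": 0.5,"tz": 0,"wx": 0,"wy": 0,"wz": 0,"claw": 0},{"tx": -0.5,"ty": 0.5,"tz": 0,"wx": 0,"wy": 0,"wz": 0,"claw": 0},{"tx": -0.5,"ty": 0.5,"tz": 0,"wx": 0,"wy": 0,"wz": 0,"claw": 0},{"tx": -0.5,"ty": 0.5,"tz": 0,"wx": 0,"wy": 0,"wz": 0,"claw": 0},{"tx": -0.5,"ty": 0.5,"tz": 0,"wx": 0,"wy": 0,"wz": 0,"claw": 0},{"tx": -0.5,"ty": 0.5,"tz": 0,"wx": 0,"wy": 0,"wz": 0,"claw": 0},{"tx": -0.5,"ty": 0.5,"tz": 0,"wx": 0,"wy": 0,"wz": 0,"claw": 0},{"tx": -0.5,"ty": 0.5,"tz": 0,"wx": 0,"wy": 0,"wz": 0,"claw": 0},{"tx": -0.5,"ty": 0.5,"tz": 0,"wx": 0,"wy": 0,"wz": 0,"claw": 0}]}}

```text
clock: 18.2
eef_pos: [427.2, -261.5, 181.3]
tool_rot: [-3.141, -0.0, -0.097]
force: [0.4, -0.2, -0.2]
width: 85.1
gripper_force: 0.0
```

Run:
```python
from mv import *
st()
P=[]
for n in('side','top'):
    p=ctrl.get_image(n); P.append(p); W=cloud(p); np.savez('b_'+n+'.npz',W=W,img=p['img'])
    for t in('loupe','lens'):
        for r in ctrl.trace(p,t)[:1]:
            m=r['pixels']&(p['depth']>0); q=W[m]; print(n,t,round(r['score'],2),np.round(r['extent']))
            cv2.imwrite(f'pics/m_{n}_{t}.png',r['pixels'].astype(np.uint8)*255)
    k=np.all((W>[570,-150,58])&(W<[610,-105,110]),-1); q=W[k]; print('key',k.sum(),q.mean(0).round(1),q.min(0).round(),q.max(0).round()) if k.any() else 0
    if k.any(): print(cv2.minAreaRect(q[:,:2].astype(np.float32)))
big=lambda im,b,w,h: cv2.resize(im[b[1]:b[3],b[0]:b[2],::-1],(w,h),interpolation=cv2.INTER_CUBIC)
cv2.imwrite('pics/c5.png',np.vstack([np.hstack([big(P[0]['img'],(215,130,265,180),400,300),big(P[1]['img'],(280,145,330,195),400,300)]),np.hstack([big(P[0]['img'],(240,110,360,170),400,300),big(P[1]['img'],(335,155,395,245),400,300)])]))
```

```text
18.2 [ 427.2 -261.5  181.3] [-1.7998e+02 -1.0000e-02 -5.5700e+00] [ 0.4 -0.2 -0.2] [-0.02  0.05 -0.01] 85.1 0.0
side loupe 0.76 [282. 134.  60.  18.]
side lens 0.91 [282. 135.  58.  13.]
key 103 [ 588.7 -125.1   78.6] [ 574. -132.   59.] [ 605. -119.   95.]
((589.47021484375, -125.29277038574219), (30.3270206451416, 11.885629653930664), 2.129871368408203)
top loupe 0.63 [361. 191.  24.  45.]
top lens 0.87 [361. 189.  27.  42.]
key 39 [ 589.1 -126.3   85.9] [ 574. -131.   59.] [ 607. -113.   94.]
((592.6644287109375, -126.46463012695312), (35.503814697265625, 15.765552520751953), 19.92765235900879)
```

View pics/c5.png

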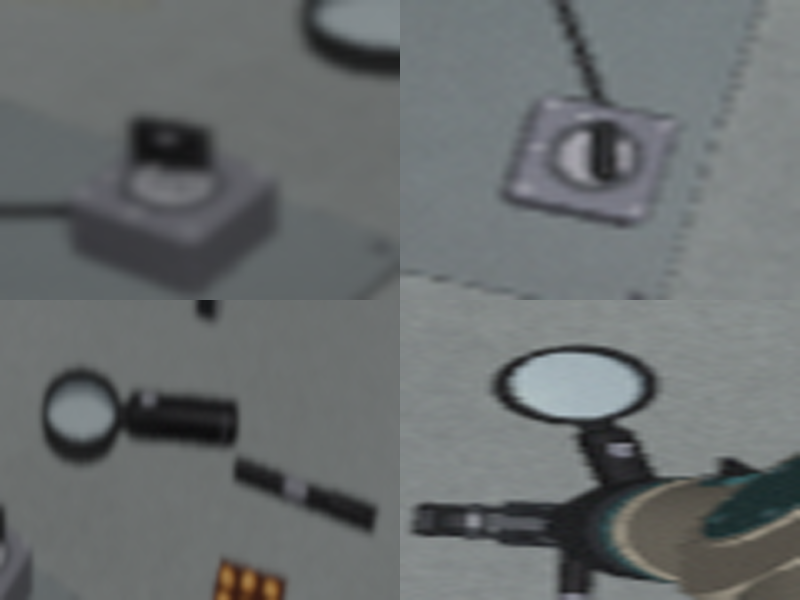

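Run:
```python
from mv import *
a=np.load('a.npz')
def rays(p,z):
    v,u=np.mgrid[0:384,0:512].astype(float)
    d=np.stack([(u-p['cx'])/p['fx'],(v-p['cy'])/p['fy'],np.ones_like(u)],-1)@rot(p['orientation']).T; o=np.array(p['position'])
    return (o+d*((z-o[2])/d[...,2])[...,None])[...,:2]
for n,W,I in(('top','V','iq'),('side','W','ip')):
    p=ctrl.get_image(n); W=a[W]; im=a[I].astype(int); g=im.mean(-1)
    bx=(W[...,0]>360)&(W[...,0]<630)&(W[...,1]>-420)&(W[...,1]<-255)
    h=bx&(W[...,2]>21)&(g<75)&(W[...,0]<505)
    (c,s,an)=cv2.minAreaRect(W[h][:,:2].astype(np.float32)); q=W[h][:,:2]; e,V=np.linalg.eigh(np.cov(q.T))
    print(n,'handle',h.sum(),np.round(c,1),np.round(s,1),round(an,1),'pca',(np.degrees(np.arctan2(V[1,1],V[0,1]))%180).round(1),q.mean(0).round(1),W[h][:,2].mean().round(1))
    P=rays(p,20.); dark=(g<75)&(np.hypot(P[...,0]-540,P[...,1]+332)<60)&(P[...,0]>505)
    cc,ss,aa=cv2.minAreaRect(P[dark].astype(np.float32)); c2,r=cv2.minEnclosingCircle(P[dark].astype(np.float32)); print(' rim',dark.sum(),np.round(cc,1),np.round(ss,1),np.round(c2,1),round(r,1))
    gl=(np.hypot(P[...,0]-540,P[...,1]+332)<36)&(im[...,2]>im[...,0]+8)&(g>130); print(' glass',gl.sum(),P[gl].mean(0).round(1),g[gl].mean())
    W2=bx&(W[...,2]>10)&(g<75); print(' all',np.round(cv2.minAreaRect(W[W2][:,:2].astype(np.float32))[0],1),W[W2][:,0].min(),W[W2][:,0].max())
```

```text
top handle 200 [ 458.8 -343.3] [97.2 25.9] 13.1 pca 14.3 [ 456.2 -343.8] 25.3
 rim 149 [ 552.9 -326.4] [89.6 77.6] [ 551.4 -325.6] 47.2
 glass 183 [ 552.4 -324.4] 168.59198542805098
 all [ 481.8 -331.9] 361.77789776302825 597.9567070626109
side handle 158 [ 458.5 -342.8] [94.5 27.2] 13.3 pca 14.2 [ 455.8 -341. ] 25.8
 rim 192 [ 552.7 -315.2] [82.5 95.4] [ 550.1 -321.4] 49.4
 glass 53 [ 552.6 -314.6] 136.21383647798743
 all [ 482.2 -330.7] 360.63093406082214 600.046104189651
```

Run:
```python
from mv import *
st();sync(); plan(481,-338,70,13.7)
```

```text
18.6 [ 426.3 -262.4  181.5] [180.   -0.   -5.7] [-0.3  0.3  0.2] [ 0.02  0.03 -0.01] 85.2 0.0
[481, -338, 70, 13.7] tx ty tz 0.2065 0.2325 0.3716 wz -0.2156 rows 2.9
```

{"op": "jog_arm", "data": {"plan": [{"tx": 0.2065,"ty": 0.2325,"tz": 0.1,"wx": 0,"wy": 0,"wz": -0.2156,"claw": 0},{"tx": 0.2065,"ty": 0.2325,"tz": 0.1,"wx": 0,"wy": 0,"wz": -0.2156,"claw": 0},{"tx": 0.2065,"ty": 0.2325,"tz": 0.3716,"wx": 0,"wy": 0,"wz": -0.2156,"claw": 0},{"tx": 0.2065,"ty": 0.2325,"tz": 0.3716,"wx": 0,"wy": 0,"wz": -0.2156,"claw": 0},{"tx": 0.2065,"ty": 0.2325,"tz": 0.3716,"wx": 0,"wy": 0,"wz": -0.2156,"claw": 0},{"tx": 0.2065,"ty": 0.2325,"tz": 0.3716,"wx": 0,"wy": 0,"wz": -0.2156,"claw": 0},{"tx": 0.2065,"ty": 0.2325,"tz": 0.3716,"wx": 0,"wy": 0,"wz": -0.2156,"claw": 0},{"tx": 0.2065,"ty": 0.2325,"tz": 0.3716,"wx": 0,"wy": 0,"wz": -0.2156,"claw": 0},{"tx": 0.2065,"ty": 0.2325,"tz": 0.3716,"wx": 0,"wy": 0,"wz": -0.2156,"claw": 0}]}}

```text
clock: 19.5
eef_pos: [481.9, -338.4, 71.7]
tool_rot: [3.139, -0.002, 0.239]
force: [-0.1, 0.2, 0.6]
width: 85.1
gripper_force: 0.0
```

Run:
```python
from mv import *
q=ctrl.get_image('side'); p=ctrl.get_image('top'); st()
big=lambda im,b,w,h: cv2.resize(im[b[1]:b[3],b[0]:b[2],::-1],(w,h),interpolation=cv2.INTER_CUBIC)
cv2.imwrite('pics/c6.png',np.hstack([big(q['img'],(230,90,350,180),400,300),big(p['img'],(310,155,430,245),400,300)]))
plan(481,-338,3,13.7)
```

```text
19.6 [ 481.5 -338.2   71.1] [ 1.7992e+02 -7.0000e-02  1.3720e+01] [-0.6  0.4  0.2] [-0.01 -0.04  0.  ] 85.6 0.0
[481, -338, 3, 13.7] tx ty tz 0.0 -0.0 0.2233 wz 0.0 rows 1.3
```

View pics/c6.png

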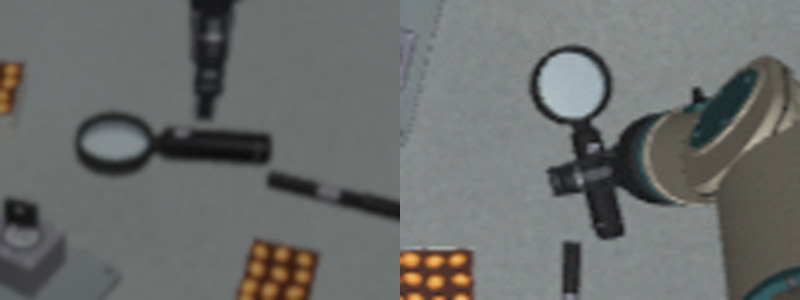

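{"op": "jog_arm", "data": {"plan": [{"tx": 0,"ty": 0,"tz": 0.1,"wx": 0,"wy": 0,"wz": 0,"claw": 0.2},{"tx": 0,"ty": 0,"tz": 0.17,"wx": 0,"wy": 0,"wz": 0,"claw": 0.3},{"tx": 0,"ty": 0,"tz": 0.2,"wx": 0,"wy": 0,"wz": 0,"claw": 0.4},{"tx": 0,"ty": 0,"tz": 0.21,"wx": 0,"wy": 0,"wz": 0,"claw": 0.4},{"tx": 0,"ty": 0,"tz": 0.2233,"wx": 0,"wy": 0,"wz": 0,"claw": 0.4},{"tx": 0,"ty": 0,"tz": 0.2233,"wx": 0,"wy": 0,"wz": 0,"claw": 0.4},{"tx": 0,"ty": 0,"tz": 0.2233,"wx": 0,"wy": 0,"wz": 0,"claw": 0.4},{"tx": 0,"ty": 0,"tz": 0.2233,"wx": 0,"wy": 0,"wz": 0,"claw": 1},{"tx": 0,"ty": 0,"tz": 0.2233,"wx": 0,"wy": 0,"wz": 0,"claw": 1},{"tx": 0,"ty": 0,"tz": 0.2233,"wx": 0,"wy": 0,"wz": 0,"claw": 1},{"tx": 0,"ty": 0,"tz": 0.2233,"wx": 0,"wy": 0,"wz": 0,"claw": 1},{"tx": 0,"ty": 0,"tz": 0.2233,"wx": 0,"wy": 0,"wz": 0,"claw": 1}]}}

```text
clock: 20.8
eef_pos: [481.6, -338.6, 3.9]
tool_rot: [3.14, -0.001, 0.239]
force: [-1.2, -0.7, 6.4]
width: 24.8
gripper_force: 60.7
```

Run:
```python
from mv import *
st(); plan(481,-338,200,13.7); plan(500,-100,200,20); plan(588,1,200,20)
```

```text
20.8 [ 481.6 -338.6    3.9] [ 1.7991e+02 -7.0000e-02  1.3690e+01] [-1.2 -0.7  6.4] [-0.06  0.07 -0.05] 24.8 60.7
[481, -338, 200, 13.7] tx ty tz 0.0 0.0 -0.6567 wz 0.0 rows 3.9
[500, -100, 200, 20] tx ty tz 0.2494 -0.7558 -0.0 wz -0.07 rows 4.8
[588, 1, 200, 20] tx ty tz 0.3908 -0.216 -0.0 wz 0.0 rows 2.7
```

{"op": "jog_arm", "data": {"plan": [{"tx": 0,"ty": 0,"tz": -0.03,"wx": 0,"wy": 0,"wz": 0,"claw": 1},{"tx": 0,"ty": 0,"tz": -0.1,"wx": 0,"wy": 0,"wz": 0,"claw": 1},{"tx": 0,"ty": 0,"tz": -0.22,"wx": 0,"wy": 0,"wz": 0,"claw": 1},{"tx": 0,"ty": 0,"tz": -0.34,"wx": 0,"wy": 0,"wz": 0,"claw": 1},{"tx": 0,"ty": 0,"tz": -0.46,"wx": 0,"wy": 0,"wz": 0,"claw": 1},{"tx": 0,"ty": 0,"tz": -0.58,"wx": 0,"wy": 0,"wz": 0,"claw": 1},{"tx": 0,"ty": 0,"tz": -0.64,"wx": 0,"wy": 0,"wz": 0,"claw": 1},{"tx": 0,"ty": 0,"tz": -0.6567,"wx": 0,"wy": 0,"wz": 0,"claw": 1},{"tx": 0,"ty": 0,"tz": -0.6567,"wx": 0,"wy": 0,"wz": 0,"claw": 1}]}}

```text
clock: 21.7
eef_pos: [480.9, -337.8, 200.4]
tool_rot: [3.141, -0.0, 0.239]
force: [-0.5, 0.3, -1.5]
width: 25.0
gripper_force: 59.8
```

{"op": "jog_arm", "data": {"plan": [{"tx": 0.02,"ty": -0.06,"tz": 0,"wx": 0,"wy": 0,"wz": -0.01,"claw": 1},{"tx": 0.05,"ty": -0.15,"tz": 0,"wx": 0,"wy": 0,"wz": -0.02,"claw": 1},{"tx": 0.09,"ty": -0.27,"tz": 0,"wx": 0,"wy": 0,"wz": -0.03,"claw": 1},{"tx": 0.13,"ty": -0.39,"tz": 0,"wx": 0,"wy": 0,"wz": -0.04,"claw": 1},{"tx": 0.17,"ty": -0.51,"tz": 0,"wx": 0,"wy": 0,"wz": -0.05,"claw": 1},{"tx": 0.21,"ty": -0.63,"tz": 0,"wx": 0,"wy": 0,"wz": -0.06,"claw": 1},{"tx": 0.24,"ty": -0.72,"tz": 0,"wx": 0,"wy": 0,"wz": -0.07,"claw": 1},{"tx": 0.2494,"ty": -0.7558,"tz": 0,"wx": 0,"wy": 0,"wz": -0.07,"claw": 1},{"tx": 0.2494,"ty": -0.7558,"tz": 0,"wx": 0,"wy": 0,"wz": -0.07,"claw": 1},{"tx": 0.2494,"ty": -0.7558,"tz": 0,"wx": 0,"wy": 0,"wz": -0.07,"claw": 1}]}}

```text
clock: 22.7
eef_pos: [499.3, -101.0, 199.4]
tool_rot: [3.141, 0.002, 0.348]
force: [-0.1, -0.5, -1.4]
width: 24.9
gripper_force: 59.9
```

{"op": "jog_arm", "data": {"plan": [{"tx": 0.04,"ty": -0.02,"tz": 0,"wx": 0,"wy": 0,"wz": 0,"claw": 1},{"tx": 0.12,"ty": -0.07,"tz": 0,"wx": 0,"wy": 0,"wz": 0,"claw": 1},{"tx": 0.22,"ty": -0.12,"tz": 0,"wx": 0,"wy": 0,"wz": 0,"claw": 1},{"tx": 0.32,"ty": -0.18,"tz": 0,"wx": 0,"wy": 0,"wz": 0,"claw": 1},{"tx": 0.37,"ty": -0.205,"tz": 0,"wx": 0,"wy": 0,"wz": 0,"claw": 1},{"tx": 0.3908,"ty": -0.216,"tz": 0,"wx": 0,"wy": 0,"wz": 0,"claw": 1},{"tx": 0.3908,"ty": -0.216,"tz": 0,"wx": 0,"wy": 0,"wz": 0,"claw": 1},{"tx": 0.3908,"ty": -0.216,"tz": 0,"wx": 0,"wy": 0,"wz": 0,"claw": 1},{"tx": 0.3908,"ty": -0.216,"tz": 0,"wx": 0,"wy": 0,"wz": 0,"claw": 1},{"tx": 0.3908,"ty": -0.216,"tz": 0,"wx": 0,"wy": 0,"wz": 0,"claw": 1}]}}

```text
clock: 23.7
eef_pos: [587.5, -0.2, 200.2]
tool_rot: [3.141, 0.0, 0.347]
force: [0.0, 0.4, -1.4]
width: 24.8
gripper_force: 59.8
```

Run:
```python
from mv import *
st()
a=np.load('a.npz')
for n,W,I in(('side','W','ip'),('top','V','iq')):
    p=ctrl.get_image(n); C=cloud(p); 
    m=np.all((C>[600,-40,170])&(C<[720,80,235]),-1); q=C[m]; print(n,m.sum(),np.round(cv2.minAreaRect(q[:,:2].astype(np.float32))[0],1),np.round(cv2.minEnclosingCircle(q[:,:2].astype(np.float32)),1) if 0 else cv2.minEnclosingCircle(q[:,:2].astype(np.float32)),np.percentile(q[:,2],[10,50,90]))
    # loupe slope: fit plane on rim points
    # pointer, initial picture
    C=a[W]; m=np.all((C>[715,50,90])&(C<[765,95,125]),-1); q=C[m]; print(' pointer',m.sum(),np.percentile(q[:,2],[10,25,50,75,90]).round(1),q.mean(0).round(1))
    cv2.imwrite(f'pics/{n}7.png',p['img'][:,:,::-1])
    if n=='side': A=p['img']
    else: B=p['img']
big=lambda im,b,w,h: cv2.resize(im[b[1]:b[3],b[0]:b[2],::-1],(w,h),interpolation=cv2.INTER_CUBIC)
cv2.imwrite('pics/c7.png',np.hstack([big(A,(130,120,270,225),400,300),big(B,(200,90,320,180),400,300)]))
```

```text
23.7 [ 5.875e+02 -2.000e-01  2.002e+02] [1.7998e+02 2.0000e-02 1.9900e+01] [ 0.   0.4 -1.4] [ 0.01 -0.01 -0.03] 24.8 59.8
side 910 [657.9  23.1] ((652.3944702148438, 23.35523223876953), 51.93299865722656) [203.38542734 208.94623142 216.06104839]
 pointer 93 [104.1 105.9 107.2 108.1 109.1] [746.   74.5 106.8]
top 30 [676.8  52.7] ((672.58349609375, 46.18058395385742), 32.20377731323242) [204.8793035  213.30141606 216.56954052]
 pointer 58 [103.  104.7 105.9 107.5 108.2] [745.5  73.2 105.8]
```

View pics/c7.png

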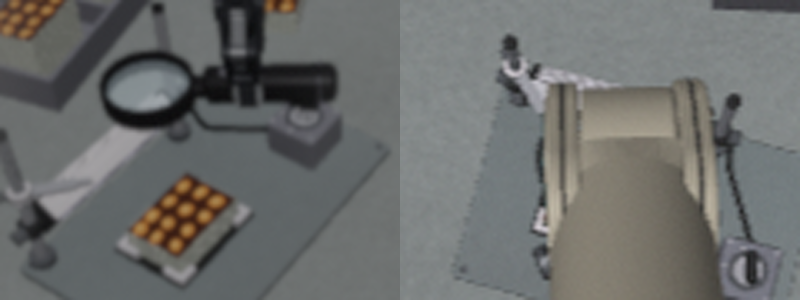

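```bash
cat > lens.py <<'E'
from mv import *
def lens(zl,seed):
    p=ctrl.get_image('side'); C=cloud(p); im=p['img'].astype(int); g=im.mean(-1).astype(np.uint8)
    up=cv2.resize(g,None,fx=4,fy=4,interpolation=cv2.INTER_CUBIC)
    m=(up>70).astype(np.uint8); n,l,s,c=cv2.connectedComponentsWithStats(m,connectivity=4)
    k=l[int(seed[1]*4),int(seed[0]*4)]; cu,cv_=(c[k]+.5)/4-.5
    def pj(u,v,z):
        d=rot(p['orientation'])@[(u-p['cx'])/p['fx'],(v-p['cy'])/p['fy'],1]; o=np.array(p['position']); return o+d*(z-o[2])/d[2]
    print('glass',s[k],cu,cv_,pj(cu,cv_,zl).round(1))
    q=C[np.all((C>[600,-60,zl-14])&(C<[740,90,zl+16]),-1)&(g<70)]
    t=q[abs(q[:,2]-zl-10)<4]; t=t[np.linalg.norm(t[:,:2]-pj(cu,cv_,zl)[:2],axis=1)<46]
    A=np.c_[2*t[:,:2],np.ones(len(t))]; x=np.linalg.lstsq(A,(t[:,:2]**2).sum(1),rcond=None)[0]
    print('rim fit',len(t),x[:2].round(1),np.sqrt(x[2]+x[0]**2+x[1]**2).round(1),'z',np.percentile(t[:,2],[25,50,75,90]).round(1))
    B=np.c_[t[:,:2]-x[:2],np.ones(len(t))]; print('slope',np.linalg.lstsq(B,t[:,2],rcond=None)[0].round(3))
E
python3 -c "
from lens import *
st(); lens(206,(182.5,150.5))"
```

```text
23.8 [5.877e+02 3.000e-01 2.002e+02] [179.99  -0.    19.95] [-0.1 -0.3 -1.1] [ 0.   -0.02  0.03] 24.6 59.8
glass [ 669  567  115   71 6183] 180.96654132298238 150.1248382662138 [668.1  25.9 206. ]
rim fit 188 [663.9  29.9] 36.7 z [213.9 214.8 215.5 216. ]
slope [-1.00000e-03 -3.00000e-03  2.14634e+02]
```

Run:
```python
from mv import *
a=np.load('a.npz')
for n,W,I in(('top','V','iq'),('side','W','ip')):
    p=ctrl.get_image(n); C=a[W]; g=a[I].mean(-1).astype(np.uint8)
    def pj(u,v,z):
        d=rot(p['orientation'])@[(u-p['cx'])/p['fx'],(v-p['cy'])/p['fy'],1]; o=np.array(p['position']); return o+d*(z-o[2])/d[2]
    up=cv2.resize(g,None,fx=4,fy=4,interpolation=cv2.INTER_CUBIC)
    for th in(80,95):
        N,l,s,c=cv2.connectedComponentsWithStats((up>th).astype(np.uint8),connectivity=4)
        d=np.linalg.norm(np.array([pj(*((x+.5)/4-.5),10) for x in c])[:,:2]-[555,-322],axis=1)+1e3*((s[:,4]<1500)|(s[:,4]>20000)); k=d.argmin()
        print(n,th,s[k],pj(*((c[k]+.5)/4-.5),10).round(1))
    q=C[np.all((C>[505,-390,12])&(C<[640,-260,26]),-1)&(g<75)]
    A=np.c_[2*q[:,:2],np.ones(len(q))]; x=np.linalg.lstsq(A,(q[:,:2]**2).sum(1),rcond=None)[0]
    print(' rim',len(q),x[:2].round(1),np.sqrt(x[2]+x[0]**2+x[1]**2).round(1),q[:,2].mean(),q.min(0).round(),q.max(0).round())
```

```text
top 80 [1405  682   81   82 5169] [ 561.3 -322.7   10. ]
top 95 [1405  683   81   80 4985] [ 561.3 -322.6   10. ]
 rim 129 [ 556.3 -322.1] 38.5 17.88778869699018 [ 505. -357.   12.] [ 598. -283.   25.]
side 80 [1018  508   79   45 2712] [ 563.5 -324.9   10. ]
side 95 [1019  511   76   40 2347] [ 563.4 -324.2   10. ]
 rim 153 [ 556.8 -321.1] 38.1 17.53687052200585 [ 505. -360.   12.] [ 600. -281.   25.]
```

```bash
python3 -c "
from mv import *
plan(583.6,-7.9,100.4,20)"
```

```text
[583.6, -7.9, 100.4, 20] tx ty tz -0.0239 0.0229 0.332 wz 0.0 rows 2.0
```

{"op": "jog_arm", "data": {"plan": [{"tx": -0.0239,"ty": 0.0229,"tz": 0.03,"wx": 0,"wy": 0,"wz": 0,"claw": 1},{"tx": -0.0239,"ty": 0.0229,"tz": 0.1,"wx": 0,"wy": 0,"wz": 0,"claw": 1},{"tx": -0.0239,"ty": 0.0229,"tz": 0.17,"wx": 0,"wy": 0,"wz": 0,"claw": 1},{"tx": -0.0239,"ty": 0.0229,"tz": 0.23,"wx": 0,"wy": 0,"wz": 0,"claw": 1},{"tx": -0.0239,"ty": 0.0229,"tz": 0.28,"wx": 0,"wy": 0,"wz": 0,"claw": 1},{"tx": -0.0239,"ty": 0.0229,"tz": 0.31,"wx": 0,"wy": 0,"wz": 0,"claw": 1},{"tx": -0.0239,"ty": 0.0229,"tz": 0.332,"wx": 0,"wy": 0,"wz": 0,"claw": 1},{"tx": -0.0239,"ty": 0.0229,"tz": 0.332,"wx": 0,"wy": 0,"wz": 0,"claw": 1},{"tx": -0.0239,"ty": 0.0229,"tz": 0.332,"wx": 0,"wy": 0,"wz": 0,"claw": 1},{"tx": -0.0239,"ty": 0.0229,"tz": 0.332,"wx": 0,"wy": 0,"wz": 0,"claw": 1},{"tx": -0.0239,"ty": 0.0229,"tz": 0.332,"wx": 0,"wy": 0,"wz": 0,"claw": 1},{"tx": -0.0239,"ty": 0.0229,"tz": 0.332,"wx": 0,"wy": 0,"wz": 0,"claw": 1}]}}

```text
clock: 25.15
eef_pos: [583.8, -7.8, 100.9]
tool_rot: [3.141, -0.001, 0.349]
force: [1.1, 0.4, -1.1]
width: 25.5
gripper_force: 59.8
```

Run:
```python
from lens import *
st()
p=ctrl.get_image('side'); C=cloud(p); g=p['img'].mean(-1)
o=np.array(p['position']); d=rot(p['orientation']).T@(np.array([660,20,106])-o); uv=(d[0]/d[2]*p['fx']+p['cx'],d[1]/d[2]*p['fy']+p['cy']); print(uv)
lens(106,uv)
m=np.all((C>[715,50,90])&(C<[765,95,125]),-1); print('ptr',m.sum(),np.percentile(C[m][:,2],[10,25,50,75,90]).round(1))
q=C[np.all((C>[600,-60,90])&(C<[712,90,122]),-1)&(g<70)]; print('rim ext',np.percentile(q,[1,99],axis=0).round(1))
save(p,'pics/c8.png',(130,110,290,230),4)
```

```text
25.15 [583.8  -7.8 100.9] [ 1.7999e+02 -5.0000e-02  2.0010e+01] [ 1.1  0.4 -1.1] [ 0.04  0.02 -0.01] 25.5 59.8
(np.float64(190.52660581664568), np.float64(178.2725130640075))
glass [ 707  675  107   71 5677] 189.52186454113087 177.3071384534085 [663.8  17.7 106. ]
rim fit 176 [659.5  22.1] 36.4 z [114.2 115.3 116.5 117.2]
slope [-1.00000e-03 -1.00000e-03  1.15264e+02]
ptr 93 [104.3 105.9 107.2 108.3 108.8]
rim ext [[600.9 -16.3  97. ]
 [696.   60.  121.5]]
```

View pics/c8.png

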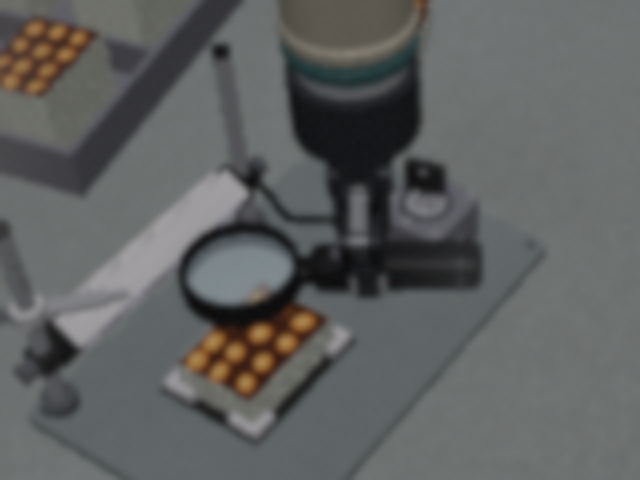

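{"op": "jog_arm", "data": {"plan": [{"tx": -0.0025,"ty": -0.001,"tz": 0,"wx": 0,"wy": 0,"wz": 0,"claw": 1},{"tx": -0.0025,"ty": -0.001,"tz": 0,"wx": 0,"wy": 0,"wz": 0,"claw": 1},{"tx": -0.0025,"ty": -0.001,"tz": 0,"wx": 0,"wy": 0,"wz": 0,"claw": 1},{"tx": -0.0025,"ty": -0.001,"tz": 0,"wx": 0,"wy": 0,"wz": 0,"claw": 1},{"tx": -0.0025,"ty": -0.001,"tz": 0,"wx": 0,"wy": 0,"wz": 0,"claw": 1},{"tx": -0.0025,"ty": -0.001,"tz": 0,"wx": 0,"wy": 0,"wz": 0,"claw": 1},{"tx": -0.0025,"ty": -0.001,"tz": 0,"wx": 0,"wy": 0,"wz": 0,"claw": 1},{"tx": -0.0025,"ty": -0.001,"tz": 0,"wx": 0,"wy": 0,"wz": 0,"claw": 1}]}}

```text
clock: 26.05
eef_pos: [582.8, -7.8, 100.4]
tool_rot: [3.142, -0.0, 0.349]
force: [-0.1, 0.4, -1.0]
width: 24.9
gripper_force: 59.8
```

Run:
```python
from mv import *
st(); print(ctrl.finish_job())
```

```text
26.05 [582.8  -7.8 100.4] [180.    -0.    20.01] [-0.1  0.4 -1. ] [-0.04  0.02 -0.01] 24.9 59.8
the job is handed in; nothing more can be done
None
```

The job is handed in at 26 s: the square-headed key is fully in the lamp switch and turned clockwise to its stop, and the loupe is held level over the middle of the card, within about 2 mm and at the pointer's height by the camera measurements; the hand-in call gave no verdict.

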